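# Dust off the orange-tabbed lens cassettes

### The arm

A 7-joint arm with a two-finger parallel gripper is mounted at the origin on the work surface. World frame = base frame: x ahead of the robot, y to its left, z up, the work surface at z = 0. Lengths are in m, angles in rad, forces in N, time in s.
With the tool pointing down it reaches from about 0.4 to 0.9 m from the base axis. Payload 5.5 kg.
Tool frame: the origin (TCP) lies between the finger pads; the fingertips stand 25 mm ahead of it and the grasp point (between the pads) lies 6 mm ahead of it (env.nose_length is the distance from the TCP to the fingertips, in m); z points along the fingers, y is the direction in which the jaws open and shut (so a half turn about z gives the same grasp; the last joint's range is limited). The gripper opens to 85 mm and grips with 20 to 120 N. Pads are 22 mm wide; open, the fingers measure 114 mm over their backs; the gripper's body (76 mm by 85 mm) begins 54 mm behind the grasp point. The pads swing forward as they close: fully open they stand 13 mm farther back than shut.
Start: joints at [1.584, 0.501, -0.427, 1.55, 0.221, 1.138, -0.21], TCP at [0.161, -0.63, 0.256] pointing down, gripper open.
Joint ranges: [-2.88, 2.88], [-0.31, 2.03], [-1.54, 1.56], [0.2, 2.42], [-1.41, 4.55], [0.19, 2.02], [-2.57, 2.57]. Speed limits (rad/s): [2.57, 2.57, 3.14, 3.14, 3.14, 3.14, 3.14].

### API

Orientations are given as a unit quaternion [x, y, z, w].
In Python, from bench import sense, get_image, ticket, env gives the robot as it stands.
- The arm moves only by the tool jog_arm, never from a script. Its argument "plan" is a list of rows, each an object with "translation": the shift along the tool's x, y, z in units of 100 mm (1.0 is 100 mm), a list of three; "turn": the turn, a rotation vector about the tool's x, y, z in units of 360 degrees (1.0 is 360 degrees), a list of three. A call has exactly 8 rows; each row is the pose to reach, as a shift and turn from the pose commanded when the call began, along the tool's axes at that moment, turning the shorter way round; what a row does not reach only later rows make up. A row lasts 1/10 s, in which the tool goes at most 50 mm and 8.59 degrees, less where a joint would pass 70% of its speed; a pose out of reach is approached as far as the arm can. A call with a number of a shift or a turn outside -1 to 1 is refused whole. A call with a gripper value outside its range is refused whole. "hand" is the opening, from 0 (shut) to 1 (fully open), set as the call begins (left out, the last holds). The fingers move at their own pace and stop on an object; "grip_force" is the grip in N (left out, the last holds). Time passes only in rows, so rows that repeat a pose let the fingers close, or fill a call up. It gives the time, the measured TCP pose, the force and the opening at its end, in the units of the state.
- sense(): the state, without advancing time (a new reading comes with each control period).
- get_image(name): name is "scene" or "top"; returns a dict with "frame" (420x560x3 uint8, red, green, blue), "intrinsics" (3x3 intrinsics, pixels), "view" (4x4, takes a point from world to camera coordinates). Camera axes: x right, y down, z forward; pixel columns grow to the right and rows downward; lengths in m; the calibration is good to about 2 mm. A picture is of the moment at which its call begins. There is no depth.
- ticket.hand_in(): hands the job in, once; it reports no verdict.
The state is a dict: "clock": time; "qpos": joint angles; "joint_velocities": joint speeds; "joint_efforts": joint torques, N m; "tool_pos": TCP position; "tool_rot": TCP orientation; "contact_force": force on the tool from outside, world axes, zero at the start; "moment": the same for the moment, N m; "opening": finger opening in m.
Only numpy, scipy, OpenCV 4.12 (cv2) and the standard library are available. Lean on these libraries where they do the work, as an engineer would, in place of code of your own. Each camera call takes 0.05 s, during which the arm holds its last target. There are 200 camera calls.

### The job

Take every orange-tabbed lens cassette out of the packed row in the storage rack, tipping each outward by its top before lifting because a bar over the rear edge stops it coming straight up, and stand them all upright together on the dock plate of the dust-off station. With all of them on the dock, twist the red spring-return knob clockwise to its stop and let it spring back; then stand the orange cassettes upright in the bays of the blue carry tray, leaving the white-tabbed cassettes in the rack and everything else on the bench where it is.

Things in the scene. Friction and masses are not known exactly. Their poses are not given: they have to be found in the camera images.
- orange1_mid (a point): lens cassette: black box 60 deep (its x) x 44 thick (its y) x 100 mm tall (its z), about 0.3 kg, round lens windows in its two broad sides, a band of orange round its top and centred on it the orange pull tab 24 (x) x 10 (y) x 26 mm tall. The point is the middle of the box, 50 mm below its top and 76 mm below the tab's. Two or three orange ones are present; an absent one reads None
- orange2_mid (a point): lens cassette: black box 60 deep (its x) x 44 thick (its y) x 100 mm tall (its z), about 0.3 kg, round lens windows in its two broad sides, a band of orange round its top and centred on it the orange pull tab 24 (x) x 10 (y) x 26 mm tall. The point is the middle of the box, 50 mm below its top and 76 mm below the tab's. Two or three orange ones are present; an absent one reads None
- orange3_mid (a point): lens cassette: black box 60 deep (its x) x 44 thick (its y) x 100 mm tall (its z), about 0.3 kg, round lens windows in its two broad sides, a band of orange round its top and centred on it the orange pull tab 24 (x) x 10 (y) x 26 mm tall. The point is the middle of the box, 50 mm below its top and 76 mm below the tab's. Two or three orange ones are present; an absent one reads None
- white1_mid (a point): lens cassette: black box 60 deep (its x) x 44 thick (its y) x 100 mm tall (its z), about 0.3 kg, round lens windows in its two broad sides, a band of white round its top and centred on it the white pull tab 24 (x) x 10 (y) x 26 mm tall. The point is the middle of the box, 50 mm below its top and 76 mm below the tab's. Stays in the rack
- white2_mid (a point): lens cassette: black box 60 deep (its x) x 44 thick (its y) x 100 mm tall (its z), about 0.3 kg, round lens windows in its two broad sides, a band of white round its top and centred on it the white pull tab 24 (x) x 10 (y) x 26 mm tall. The point is the middle of the box, 50 mm below its top and 76 mm below the tab's. Stays in the rack
- rack_seat (a point): fixed aluminium storage rack; the point is on the rack's floor (8 mm above the bench) under the middle of the row. Axes: x into the rack, away from its open front; y along the row; z up. Five places at y = -91, -45.5, 0, 45.5, 91 mm, the cassettes 1.5 mm apart with axes parallel to the rack's. Only tabs can be grasped: fingers must stay above the neighbours' tops; the next tab is 35 mm away
- rack_lip (a point): middle of the inner upper edge of the lip along the front of the rack's floor, at x = -31, z = 12 mm from rack_seat; the lip is 6 mm thick, 12 mm high above the floor. A cassette tipped forward (top to the rack's -x) pivots here. The rack's back wall, 60 mm high, starts at x = 32 mm
- rack_bar (a point): middle of the front lower edge of the dark bar that runs along the row above the rear edge of the cassettes' tops, at x = 24, z = 107 mm from rack_seat; the bar is 24 mm wide (to x = 48) and 6 mm thick. A cassette can rise only 7 mm unless its top is first tipped forward by some 0.2 rad or more; 0.35 rad clears it well
- dock (a point): fixed dust-off station, white dock plate 110 (x) x 196 (y) mm; the point is the middle of its flat top, 20 mm above the bench; z up. Three black rubber pads 70 x 52 mm at y = -62, 0, 62 mm mark good places, cassette x along dock x; any upright place on the plate will do. A grey air bar 60 mm high above the bench stands behind it from x = 57 mm
- knob_grip (a point): red knob on the grey console in front of the dock plate (115 mm to -x of its middle): an upright bar grip 42 long (this point's x) x 12 thick (y) x 26 mm tall. The point is the middle of the bar, 50 mm above the bench; the bar's top is 13 mm above it, the console's top 20 mm and a black disc's top 13 mm below it. Turns about the vertical
- knob (a joint): angle of the red knob: 0 at rest, growing clockwise as seen from above to the stop at 1.2 rad; a spring (0.04 N m at rest, 0.14 N m at the stop) brings it back when released
- tray: loose blue plastic carry tray, 0.9 kg, 86 (x) x 186 (y) x 50 mm tall, walls, floor and the two dividers (43 mm tall) 6 mm thick; three open-topped bays, each 74 (x) x 54 (y) mm inside, centred at y = -60, 0, 60 mm. Origin: centre of its underside, z up. It may get knocked a few cm along the bench
- bottle: brown bottle of lens fluid, 44 mm across, 130 mm tall; bystander; origin under its centre
- mount: round lens mount on a steel post and foot, 142 mm tall, foot 56 mm across; bystander; origin under its centre
- driver_grip (a point): screwdriver lying on the bench; bystander; the point is in its handle
Mind the look-alikes: they are no part of the job. Leave any yellow look-alike of the part that bears white1_mid alone. Several things look just like the tray: the one meant starts farthest to the robot's right.

How it is judged:
On the way, in this order (a step that is already met when the one before it is completed fails the run):
1. an orange cassette is tipped outward in its place in the rack (((angle between orange1_mid's own z axis and vertical above 0.2 rad and x of orange1_mid in the frame of rack_seat between -0.06 and -0.008 m and z of orange1_mid in the frame of rack_seat below 0.075 m and y of orange1_mid in the frame of rack_seat between -0.12 and 0.12 m) or (angle between orange2_mid's own z axis and vertical above 0.2 rad and x of orange2_mid in the frame of rack_seat between -0.06 and -0.008 m and z of orange2_mid in the frame of rack_seat below 0.075 m and y of orange2_mid in the frame of rack_seat between -0.12 and 0.12 m) or (angle between orange3_mid's own z axis and vertical above 0.2 rad and x of orange3_mid in the frame of rack_seat between -0.06 and -0.008 m and z of orange3_mid in the frame of rack_seat below 0.075 m and y of orange3_mid in the frame of rack_seat between -0.12 and 0.12 m))), for 0.05 s.
2. all orange cassettes stand upright on the dock plate (x of orange1_mid in the frame of dock between -0.045 and 0.045 m and y of orange1_mid in the frame of dock between -0.095 and 0.095 m and z of orange1_mid in the frame of dock between 0.042 and 0.056 m and angle between each of orange1_mid, orange2_mid, orange3_mid's own z axis and vertical below 0.1 rad and x of orange2_mid in the frame of dock between -0.045 and 0.045 m and y of orange2_mid in the frame of dock between -0.095 and 0.095 m and z of orange2_mid in the frame of dock between 0.042 and 0.056 m and x of orange3_mid in the frame of dock between -0.045 and 0.045 m and y of orange3_mid in the frame of dock between -0.095 and 0.095 m and z of orange3_mid in the frame of dock between 0.042 and 0.056 m), for 0.2 s.
3. the knob is twisted to its stop with all of them on the dock (all of step 2 and value of joint knob above 1.08 rad), for 0.1 s.
4. the knob is let go and springs back, all still on the dock (all of step 2 and value of joint knob below 0.12 rad), for 0.1 s.
At the end, for the whole second after the job is handed in: every orange cassette at rest on the floor of the tray's bays (within 30 mm across and 85 mm along of its middle, tilt below 0.2 rad), tray level, white cassettes in their places (within 20 mm, tilt below 0.15 rad), knob back below 0.12 rad (x of orange1_mid in the frame of tray between -0.03 and 0.03 m and y of orange1_mid in the frame of tray between -0.085 and 0.085 m and z of orange1_mid in the frame of tray between 0.046 and 0.064 m and angle between each of orange1_mid, orange2_mid, orange3_mid's own z axis and vertical below 0.2 rad and linear speed of each of orange1, orange2, orange3 below 0.03 m/s and x of orange2_mid in the frame of tray between -0.03 and 0.03 m and y of orange2_mid in the frame of tray between -0.085 and 0.085 m and z of orange2_mid in the frame of tray between 0.046 and 0.064 m and x of orange3_mid in the frame of tray between -0.03 and 0.03 m and y of orange3_mid in the frame of tray between -0.085 and 0.085 m and z of orange3_mid in the frame of tray between 0.046 and 0.064 m and distance of each of white1_mid, white2_mid from where it was at the start of the episode below 0.02 m and angle between each of white1_mid, white2_mid's own z axis and vertical below 0.15 rad and value of joint knob below 0.12 rad and angle between tray's own z axis and vertical below 0.06 rad); the robot touches nothing.
It fails at once if an orange cassette is forced straight up out of the row without tipping it ((angle between orange1_mid's own z axis and vertical below 0.08 rad and x of orange1_mid in the frame of rack_seat between -0.015 and 0.02 m and y of orange1_mid in the frame of rack_seat between -0.125 and 0.125 m and z of orange1_mid in the frame of rack_seat between 0.065 and 0.12 m) or (angle between orange2_mid's own z axis and vertical below 0.08 rad and x of orange2_mid in the frame of rack_seat between -0.015 and 0.02 m and y of orange2_mid in the frame of rack_seat between -0.125 and 0.125 m and z of orange2_mid in the frame of rack_seat between 0.065 and 0.12 m) or (angle between orange3_mid's own z axis and vertical below 0.08 rad and x of orange3_mid in the frame of rack_seat between -0.015 and 0.02 m and y of orange3_mid in the frame of rack_seat between -0.125 and 0.125 m and z of orange3_mid in the frame of rack_seat between 0.065 and 0.12 m)).
It fails at once if an orange cassette is knocked over (angle between any of orange1_mid, orange2_mid, orange3_mid's own z axis and vertical above 1.1 rad).
It fails at once if a white cassette leaves its place (distance of any of white1_mid, white2_mid from where it was at the start of the episode above 0.035 m or angle between any of white1_mid, white2_mid's own z axis and vertical above 0.4 rad).
It fails at once if the knob is twisted to its stop before all orange cassettes are on the dock (value of joint knob above 0.9 rad and not ((x of orange1_mid in the frame of dock between -0.045 and 0.045 m and y of orange1_mid in the frame of dock between -0.095 and 0.095 m and z of orange1_mid in the frame of dock between 0.042 and 0.056 m and angle between orange1_mid's own z axis and vertical below 0.1 rad) and (x of orange2_mid in the frame of dock between -0.045 and 0.045 m and y of orange2_mid in the frame of dock between -0.095 and 0.095 m and z of orange2_mid in the frame of dock between 0.042 and 0.056 m and angle between orange2_mid's own z axis and vertical below 0.1 rad) and (x of orange3_mid in the frame of dock between -0.045 and 0.045 m and y of orange3_mid in the frame of dock between -0.095 and 0.095 m and z of orange3_mid in the frame of dock between 0.042 and 0.056 m and angle between orange3_mid's own z axis and vertical below 0.1 rad))).
It fails at once if a bystander is disturbed (distance of any of bottle, mount, driver_grip from where it was at the start of the episode above 0.03 m or angle between any of bottle, mount's own z axis and vertical above 0.5 rad).
Of orange1, orange2, orange3 only 2 to 3 are there at a start; the rules pass over those that are not, and their reading is None.
At some moment in a run one of tray may be knocked a few centimetres aside while the robot is not near it.
It also fails if it takes over 210 s, if anything falls off the work surface, if the arm or the gripper's body presses on something with over 40 N, if the wrist force passes 120 N, or if a joint passes its speed limit or range.

## Working session

There is one attempt and no reset: what is moved stays moved. The work goes in short steps, Python scripts to look and compute and a tool call to move; the robot and the scene stay as the last step left them, time stands still between calls to the robot, and variables do not carry over. Pictures are saved under pics/ and viewed, about 12 in all and at most 16, crops included, and the job is handed in when it is done.

Besides the shell and the picture viewer there is one more tool, called after ">>>" as name(argument=value, ...), one argument or row to a line, values as JSON. jog_arm: Moves the arm, as the interface text tells. Shifts and turns lie within -1 to 1; 1 stands for 100 mm of shift or 360 degrees of turn. Its arguments: {"type":"object","properties":{"plan":{"type":"array"},"hand":{"type":"number"},"grip_force":{"type":"number"}},"required":["plan"]}

```bash
ls; mkdir -p pics; python3 - <<'E'
from bench import sense,get_image
import cv2,numpy as np
for n in("scene","top"):
    d=get_image(n); np.savez('%s0.npz'%n,**{k:np.array(v) for k,v in d.items()})
    cv2.imwrite('pics/%s0.png'%n,cv2.cvtColor(d['frame'],cv2.COLOR_RGB2BGR))
    print(n,np.round(d['intrinsics'],1).tolist(),np.round(d['view'],3).tolist())
s=sense();print({k:np.round(v,3).tolist() for k,v in s.items()})
E
```

```text
pics
scene [[434.1, 0.0, 275.8], [0.0, 434.1, 204.5], [0.0, 0.0, 1.0]] [[-0.329, 0.944, 0.018, 0.278], [0.678, 0.249, -0.691, -0.277], [-0.657, -0.216, -0.723, 1.794], [0.0, 0.0, 0.0, 1.0]]
top [[392.6, 0.0, 278.3], [0.0, 392.6, 209.4], [0.0, 0.0, 1.0]] [[-0.001, -1.0, -0.011, -0.082], [-0.983, 0.003, -0.183, 0.529], [0.183, 0.011, -0.983, 1.161], [0.0, 0.0, 0.0, 1.0]]
{'clock': 0.1, 'qpos': [1.584, 0.502, -0.427, 1.551, 0.221, 1.138, -0.21], 'joint_velocities': [0.002, -0.002, -0.001, -0.001, 0.001, 0.0, -0.002], 'joint_efforts': [-0.011, -57.081, -5.838, -28.175, 0.011, 0.005, 0.0], 'tool_pos': [0.161, -0.629, 0.255], 'tool_rot': [0.992, 0.125, -0.0, -0.001], 'contact_force': [-0.276, 0.301, 1.212], 'moment': [-0.01, -0.033, 0.022], 'opening': 0.086}
```

View pics/scene0.png

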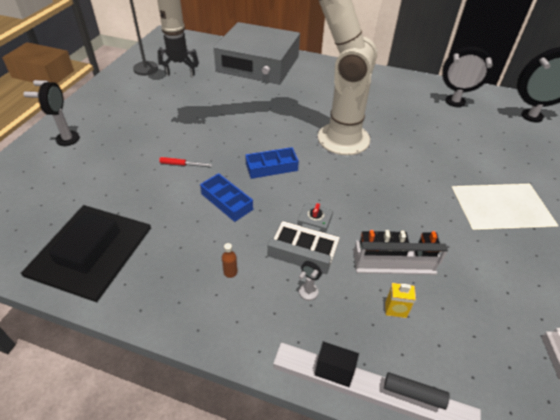

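View pics/top0.png

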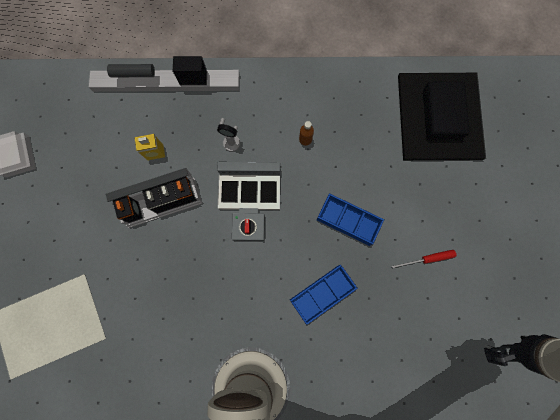

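The scene view shows the rack at about (400,250) with orange tabs near (378,238) and (435,238). The dock is at (305,243), the red knob at (316,210), and there are two blue trays. In the top view the trays are at (350,220) and (324,294), the rack is at (153,197), and the yellow look-alike is at (148,146). Next I'll zoom in on the rack, dock and knob and measure them.

```bash
cat > h.py <<'E'
import numpy as np,cv2
from bench import sense,get_image
from scipy.spatial.transform import Rotation as R
def load(n,i=0): 
    d=np.load(f'{n}{i}.npz'); return d['frame'],d['intrinsics'],d['view']
def snap(n,i):
    d=get_image(n); np.savez(f'{n}{i}.npz',**{k:np.array(v) for k,v in d.items()}); return load(n,i)
def ray(K,V,uv):
    c=np.linalg.inv(V)[:3,3]; d=V[:3,:3].T@np.linalg.inv(K)@np.array([uv[0],uv[1],1.]); return c,d
def onz(K,V,uv,z):
    c,d=ray(K,V,uv); return c+d*(z-c[2])/d[2]
def proj(K,V,p):
    q=V[:3,:3]@np.asarray(p)+V[:3,3]; q=K@q; return q[:2]/q[2]
def tri(r1,r2):
    (a,d),(b,e)=r1,r2; t=np.linalg.lstsq(np.stack([d,-e],1),b-a,rcond=None)[0]
    p,q=a+d*t[0],b+e*t[1]; return (p+q)/2,np.linalg.norm(p-q)
def blobs(f,lo,hi,amin=6):
    m=cv2.inRange(cv2.cvtColor(f,cv2.COLOR_RGB2HSV),np.array(lo),np.array(hi))
    n,l,s,c=cv2.connectedComponentsWithStats(m); return [(np.round(c[i],1).tolist(),s[i].tolist()) for i in range(1,n) if s[i,4]>=amin],l
E
python3 - <<'E'
from h import *
ft,K,V=load('top'); fs,Ks,Vs=load('scene')
a=cv2.resize(ft[150:250,95:295],(800,400),interpolation=cv2.INTER_CUBIC)
b=cv2.resize(fs[195:285,260:460],(800,360),interpolation=cv2.INTER_CUBIC)
im=np.vstack([a,b[:200]]) ; 
cv2.imwrite('pics/z1.png',a[:,:,::-1]); cv2.imwrite('pics/z2.png',b[:,:,::-1])
m=cv2.inRange(cv2.cvtColor(ft,cv2.COLOR_RGB2HSV),np.array([105,120,60]),np.array([130,255,255]))
for c in cv2.findContours(m,0,2)[0]:
    if cv2.contourArea(c)<300: continue
    r=cv2.minAreaRect(c); P=[onz(K,V,p,.05)[:2] for p in cv2.boxPoints(r)]; print('tray',np.round(r[0],1),np.round(P,4).tolist(),np.round(np.mean(P,0),4))
for nm,(f,k,v) in dict(top=(ft,K,V),scene=(fs,Ks,Vs)).items():
    print(nm,'or',blobs(f,[4,130,110],[16,255,255])[0]); print('red',blobs(f,[0,150,90],[3,255,255])[0])
E
```

```text
tray [323. 294.] [[0.2571, -0.1132], [0.3638, -0.267], [0.2915, -0.3167], [0.1871, -0.164]] [ 0.2749 -0.2152]
tray [350.1 219.6] [[0.4964, -0.1975], [0.5816, -0.2397], [0.497, -0.4071], [0.4141, -0.3634]] [ 0.4973 -0.3019]
top or [([178.4, 184.4], [176, 181, 5, 8, 27]), ([117.7, 204.5], [116, 201, 5, 8, 27])]
red [([246.5, 226.2], [245, 219, 4, 14, 47]), ([439.8, 256.0], [424, 250, 32, 13, 244])]
scene or [([194.6, 2.8], [194, 0, 2, 6, 9]), ([279.5, 9.3], [278, 0, 4, 23, 47]), ([31.7, 60.8], [4, 44, 60, 38, 1183]), ([371.6, 235.1], [369, 230, 6, 12, 52]), ([433.4, 236.1], [431, 231, 6, 12, 54]), ([228.7, 257.5], [222, 252, 14, 12, 121])]
red [([172.0, 160.8], [160, 157, 25, 8, 143]), ([315.7, 210.3], [313, 204, 7, 13, 51])]
```

View pics/z1.png

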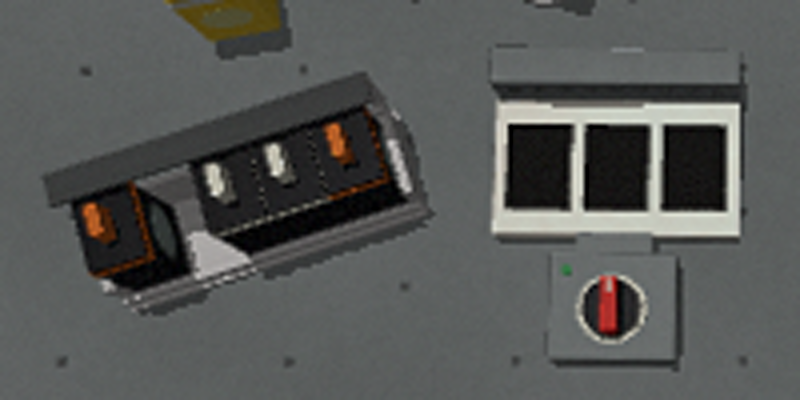

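View pics/z2.png

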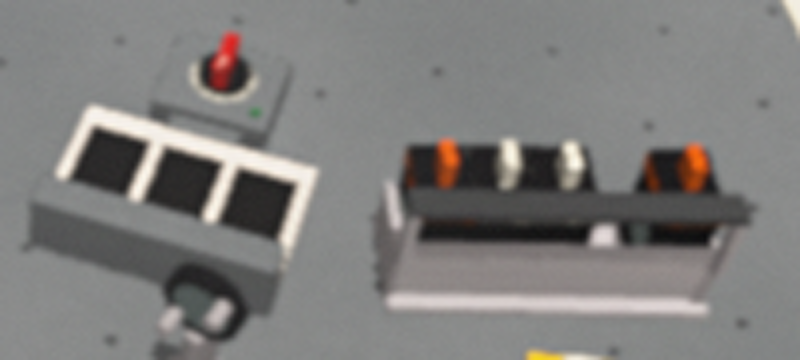

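Zoomed, the two orange tabs are the outer ones, at top-view pixels (119,205) and (180,185). The white tabs are at (150,195) and (164,190), and the second-from-left place is empty. The knob bar is at (247,226). The yellow-bodied cassette is a look-alike, so it stays. The wanted tray is the one farthest right (smallest y), at (350,220). The other, at (324,294), is a look-alike.

```bash
python3 - <<'E'
from h import *
ft,K,V=load('top'); fs,Ks,Vs=load('scene')
lo,hi=[4,110,70],[18,255,255]
def reg(f,box,lo,hi):
    x0,y0,x1,y1=box; m=cv2.inRange(cv2.cvtColor(f,cv2.COLOR_RGB2HSV),np.array(lo),np.array(hi))[y0:y1,x0:x1]
    n,l,s,c=cv2.connectedComponentsWithStats(m); i=1+np.argmax(s[1:,4]); return c[i]+[x0,y0],s[i].tolist()
T={}
for nm,bt,bs,l,h in [('L',(110,195,128,214),(425,225,442,246),[4,150,120],hi),('R',(172,176,187,194),(366,225,380,246),[4,150,120],hi),('knob',(240,215,254,238),(308,200,324,222),[0,150,80],[4,255,255])]:
    a,sa=reg(ft,bt,l,h); b,sb=reg(fs,bs,l,h)
    p,e=tri(ray(K,V,a),ray(Ks,Vs,b)); T[nm]=p
    print(nm,a.round(1),sa,b.round(1),sb,'tri',p.round(4),'gap',round(e,4))
    zc=.121 if nm!='knob' else .05
    print('   onz top',onz(K,V,a,zc+.006).round(4),'scene',onz(Ks,Vs,b,zc+.003).round(4))
d=(T['L']-T['R'])[:2]; print('dist',np.linalg.norm(d),'yaw',np.arctan2(-d[0],d[1]))
# dock plate: white
m=cv2.inRange(cv2.cvtColor(ft,cv2.COLOR_RGB2HSV),np.array([0,0,170]),np.array([179,60,255])); m[:,:210]=0;m[:,290:]=0;m[:160]=0;m[215:]=0
c=max(cv2.findContours(m,0,2)[0],key=cv2.contourArea); r=cv2.minAreaRect(c); P=np.array([onz(K,V,q,.02)[:2] for q in cv2.boxPoints(r)])
print('dock',P.round(4).tolist(),P.mean(0).round(4),np.linalg.norm(np.diff(P,axis=0),axis=1))
m=cv2.inRange(cv2.cvtColor(ft,cv2.COLOR_RGB2HSV),np.array([105,120,60]),np.array([130,255,255]))
# bright tray rim
for c in cv2.findContours(m,0,2)[0]:
    if cv2.contourArea(c)>300: print('tray poly',[onz(K,V,q[0],.05)[:2].round(3).tolist() for q in cv2.approxPolyDP(c,3,True)])
for p in ([.7,.5,.12],): print(proj(K,V,p))
for q,z in (((232,143),0.),((229,150),0.),((306,145),0.)): print('bystander',onz(K,V,q,z).round(3))
E
```

```text
L [117.8 204.4] [6, 6, 5, 8, 25] [433.6 236.1] [6, 6, 6, 12, 47] tri [0.5314 0.3806 0.1243] gap 0.0032
   onz top [0.5307 0.3811 0.127 ] scene [0.532  0.3791 0.124 ]
R [178.4 184.4] [4, 5, 5, 8, 25] [371.6 235. ] [3, 5, 6, 12, 46] tri [0.5906 0.2075 0.1244] gap 0.0019
   onz top [0.5897 0.2078 0.127 ] scene [0.5906 0.2066 0.124 ]
knob [246.5 226.2] [5, 4, 4, 14, 47] [315.7 210.3] [5, 4, 7, 13, 51] tri [0.478  0.0135 0.0452] gap 0.0023
   onz top [0.4762 0.0137 0.056 ] scene [0.4856 0.0138 0.053 ]
dist 0.18287798740037925 yaw 0.3291912586471526
dock [[0.6442, 0.1108], [0.6435, -0.0851], [0.5391, -0.085], [0.5396, 0.1079]] [0.5916 0.0122] [0.19587902 0.10440729 0.19289198]
tray poly [[0.359, -0.268], [0.26, -0.117], [0.189, -0.164], [0.292, -0.316]]
tray poly [[0.577, -0.24], [0.505, -0.205], [0.471, -0.271], [0.462, -0.268], [0.468, -0.28], [0.431, -0.351], [0.419, -0.354], [0.425, -0.369], [0.498, -0.403]]
[ 83.4741131  149.58908499]
bystander [0.763 0.071 0.   ]
bystander [0.738 0.08  0.   ]
bystander [ 0.755 -0.174  0.   ]
```

Measured positions:

| Thing | Position | Note |
|---|---|---|
| Left orange tab | (0.531, 0.381) | tabs 183 mm apart against 182 nominal |
| Right orange tab | (0.5905, 0.207) | triangulated tab height 0.124 matches |
| Rack yaw | 0.329 rad | |
| Dock | about (0.593, 0.012) | yaw about 0 |
| Knob | about (0.478, 0.013) | |
| Tray | about (0.498, -0.303) | |

Moving now.

>>> jog_arm(
  plan=[
    {"translation": [0.2,-0.12,0],"turn": [0,0,0]},
    {"translation": [0.45,-0.25,0],"turn": [0,0,0]},
    {"translation": [0.7,-0.4,0],"turn": [0,0,0]},
    {"translation": [0.87,-0.5,0],"turn": [0,0,0]},
    {"translation": [0.87,-0.5,0],"turn": [0,0,0]},
    {"translation": [0.87,-0.5,0],"turn": [0,0,0]},
    {"translation": [0.87,-0.5,0],"turn": [0,0,0]},
    {"translation": [0.87,-0.5,0],"turn": [0,0,0]},
  ],
  hand=0.35,
  grip_force=60,
)

```text
clock: 0.9
tool_pos: [0.2312, -0.5608, 0.256]
tool_rot: [0.992, 0.123, -0.0, -0.0]
contact_force: [0.9, -0.3, 0.5]
opening: 0.03
```

>>> jog_arm(
  plan=[
    {"translation": [0.15,-0.08,0],"turn": [0,0,0]},
    {"translation": [0.3,-0.17,0],"turn": [0,0,0]},
    {"translation": [0.45,-0.25,0],"turn": [0,0,0]},
    {"translation": [0.6,-0.33,0],"turn": [0,0,0]},
    {"translation": [0.75,-0.42,0],"turn": [0,0,0]},
    {"translation": [0.87,-0.5,0],"turn": [0,0,0]},
    {"translation": [0.87,-0.5,0],"turn": [0,0,0]},
    {"translation": [0.87,-0.5,0],"turn": [0,0,0]},
  ],
)

```text
clock: 1.7
tool_pos: [0.3046, -0.4899, 0.2564]
tool_rot: [0.992, 0.125, -0.0, 0.0]
contact_force: [-0.3, -0.3, 0.1]
opening: 0.0297
```

>>> jog_arm(
  plan=[
    {"translation": [0.15,-0.08,0],"turn": [0,0,0]},
    {"translation": [0.3,-0.17,0],"turn": [0,0,0]},
    {"translation": [0.45,-0.25,0],"turn": [0,0,0]},
    {"translation": [0.6,-0.33,0],"turn": [0,0,0]},
    {"translation": [0.75,-0.42,0],"turn": [0,0,0]},
    {"translation": [0.87,-0.5,0],"turn": [0,0,0]},
    {"translation": [0.87,-0.5,0],"turn": [0,0,0]},
    {"translation": [0.87,-0.5,0],"turn": [0,0,0]},
  ],
)

```text
clock: 2.5
tool_pos: [0.3759, -0.4207, 0.2562]
tool_rot: [0.992, 0.124, -0.0, 0.0]
contact_force: [-0.5, 0.8, 0.1]
opening: 0.0302
```

>>> jog_arm(
  plan=[
    {"translation": [0.15,-0.08,0],"turn": [0,0,0]},
    {"translation": [0.3,-0.17,0],"turn": [0,0,0]},
    {"translation": [0.45,-0.25,0],"turn": [0,0,0]},
    {"translation": [0.6,-0.33,0],"turn": [0,0,0]},
    {"translation": [0.75,-0.42,0],"turn": [0,0,0]},
    {"translation": [0.87,-0.5,0],"turn": [0,0,0]},
    {"translation": [0.87,-0.5,0],"turn": [0,0,0]},
    {"translation": [0.87,-0.5,0],"turn": [0,0,0]},
  ],
)

```text
clock: 3.3
tool_pos: [0.4478, -0.3508, 0.2562]
tool_rot: [0.992, 0.124, -0.0, 0.0]
contact_force: [-0.6, 0.4, 0.1]
opening: 0.0301
```

>>> jog_arm(
  plan=[
    {"translation": [0.06,-0.16,0],"turn": [0,0,0]},
    {"translation": [0.12,-0.32,0],"turn": [0,0,0]},
    {"translation": [0.18,-0.48,0],"turn": [0,0,0]},
    {"translation": [0.24,-0.64,0],"turn": [0,0,0]},
    {"translation": [0.3,-0.8,0],"turn": [0,0,0]},
    {"translation": [0.37,-0.98,0],"turn": [0,0,0]},
    {"translation": [0.37,-0.98,0],"turn": [0,0,0]},
    {"translation": [0.37,-0.98,0],"turn": [0,0,0]},
  ],
)

```text
clock: 4.1
tool_pos: [0.4603, -0.2454, 0.2565]
tool_rot: [0.992, 0.125, 0.0, 0.0]
contact_force: [-0.1, -0.6, 0.7]
opening: 0.0301
```

>>> jog_arm(
  plan=[
    {"translation": [0.06,-0.16,0],"turn": [0,0,0]},
    {"translation": [0.12,-0.32,0],"turn": [0,0,0]},
    {"translation": [0.18,-0.48,0],"turn": [0,0,0]},
    {"translation": [0.24,-0.64,0],"turn": [0,0,0]},
    {"translation": [0.3,-0.8,0],"turn": [0,0,0]},
    {"translation": [0.37,-0.98,0],"turn": [0,0,0]},
    {"translation": [0.37,-0.98,0],"turn": [0,0,0]},
    {"translation": [0.37,-0.98,0],"turn": [0,0,0]},
  ],
)

```text
clock: 4.9
tool_pos: [0.4717, -0.1411, 0.2564]
tool_rot: [0.992, 0.125, 0.0, 0.0]
contact_force: [-0.4, 0.4, 0.5]
opening: 0.0305
```

>>> jog_arm(
  plan=[
    {"translation": [0.06,-0.16,0],"turn": [0,0,0]},
    {"translation": [0.12,-0.32,0],"turn": [0,0,0]},
    {"translation": [0.18,-0.48,0],"turn": [0,0,0]},
    {"translation": [0.24,-0.64,0],"turn": [0,0,0]},
    {"translation": [0.3,-0.8,0],"turn": [0,0,0]},
    {"translation": [0.37,-0.98,0],"turn": [0,0,0]},
    {"translation": [0.37,-0.98,0],"turn": [0,0,0]},
    {"translation": [0.37,-0.98,0],"turn": [0,0,0]},
  ],
)

```text
clock: 5.7
tool_pos: [0.4833, -0.0386, 0.2562]
tool_rot: [0.992, 0.124, -0.0, 0.0]
contact_force: [0.1, -0.1, -0.1]
opening: 0.0298
```

>>> jog_arm(
  plan=[
    {"translation": [0.06,-0.16,0],"turn": [0,0,0]},
    {"translation": [0.12,-0.32,0],"turn": [0,0,0]},
    {"translation": [0.18,-0.48,0],"turn": [0,0,0]},
    {"translation": [0.24,-0.64,0],"turn": [0,0,0]},
    {"translation": [0.3,-0.8,0],"turn": [0,0,0]},
    {"translation": [0.37,-0.98,0],"turn": [0,0,0]},
    {"translation": [0.37,-0.98,0],"turn": [0,0,0]},
    {"translation": [0.37,-0.98,0],"turn": [0,0,0]},
  ],
)

```text
clock: 6.5
tool_pos: [0.4951, 0.0649, 0.2561]
tool_rot: [0.992, 0.124, -0.0, 0.0]
contact_force: [0.4, -0.5, 0.4]
opening: 0.0301
```

>>> jog_arm(
  plan=[
    {"translation": [0.06,-0.16,0],"turn": [0,0,0]},
    {"translation": [0.12,-0.32,0],"turn": [0,0,0]},
    {"translation": [0.18,-0.48,0],"turn": [0,0,0]},
    {"translation": [0.24,-0.64,0],"turn": [0,0,0]},
    {"translation": [0.3,-0.8,0],"turn": [0,0,0]},
    {"translation": [0.37,-0.98,0],"turn": [0,0,0]},
    {"translation": [0.37,-0.98,0],"turn": [0,0,0]},
    {"translation": [0.37,-0.98,0],"turn": [0,0,0]},
  ],
)

```text
clock: 7.3
tool_pos: [0.5068, 0.1688, 0.256]
tool_rot: [0.992, 0.124, -0.0, 0.001]
contact_force: [-1.1, -2.1, -0.2]
opening: 0.03
```

>>> jog_arm(
  plan=[
    {"translation": [0.06,-0.16,0],"turn": [0,0,0]},
    {"translation": [0.12,-0.32,0],"turn": [0,0,0]},
    {"translation": [0.18,-0.48,0],"turn": [0,0,0]},
    {"translation": [0.24,-0.64,0],"turn": [0,0,0]},
    {"translation": [0.3,-0.8,0],"turn": [0,0,0]},
    {"translation": [0.37,-0.98,0],"turn": [0,0,0]},
    {"translation": [0.37,-0.98,0],"turn": [0,0,0]},
    {"translation": [0.37,-0.98,0],"turn": [0,0,0]},
  ],
)

```text
clock: 8.1
tool_pos: [0.5186, 0.2728, 0.2559]
tool_rot: [0.992, 0.124, -0.0, 0.001]
contact_force: [-0.3, 0.2, 0.2]
opening: 0.0298
```

>>> jog_arm(
  plan=[
    {"translation": [0.06,-0.16,0],"turn": [0,0,0]},
    {"translation": [0.12,-0.32,0],"turn": [0,0,0]},
    {"translation": [0.18,-0.48,0],"turn": [0,0,0]},
    {"translation": [0.24,-0.64,0],"turn": [0,0,0]},
    {"translation": [0.3,-0.8,0],"turn": [0,0,0]},
    {"translation": [0.37,-0.98,0],"turn": [0,0,0.013]},
    {"translation": [0.37,-0.98,0],"turn": [0,0,-0.013]},
    {"translation": [0.37,-0.98,0],"turn": [0,0,-0.013]},
  ],
)

```text
clock: 8.9
tool_pos: [0.5304, 0.377, 0.2559]
tool_rot: [0.986, 0.166, -0.0, 0.001]
contact_force: [0.4, -0.2, -0.1]
opening: 0.03
```

```bash
cat >> h.py <<'E'
def Rt(yaw,tilt=0): # tool down, tool x at yaw; tilt>0 leans tool's back (top) to -x of its yaw frame
    return R.from_euler('z',yaw)*R.from_euler('y',-tilt)*R.from_euler('x',np.pi)
def go(pos,yaw,tilt=0,n=1):
    s=sense(); T=R.from_quat(s['tool_rot']); d=T.inv().apply(np.array(pos)-s['tool_pos'])/.1
    r=(T.inv()*Rt(yaw,tilt)).as_rotvec()/(2*np.pi)
    e=(R.from_euler('x',np.pi)*T.inv()).inv().as_euler('ZYX')
    print('at',np.round(s['tool_pos'],4),'q',np.round(s['qpos'],2),'F',np.round(s['contact_force'],1),'open',round(float(s['opening']),4),'t',round(float(s['clock']),1))
    print('shift',d.round(3),'turn',r.round(4))
E
python3 -c "
from h import *
go([.531,.3805,.2],.329)"
```

```text
at [0.5304 0.377  0.2559] q [-0.12  0.59 -0.79  1.54  0.44  1.2  -2.23] F [ 0.4 -0.2 -0.1] open 0.03 t 8.9
shift [ 0.017 -0.032  0.559] turn [0.0002 0.0001 0.0006]
```

>>> jog_arm(
  plan=[
    {"translation": [0.02,-0.03,0.2],"turn": [0,0,0]},
    {"translation": [0.02,-0.03,0.4],"turn": [0,0,0]},
    {"translation": [0.02,-0.03,0.6],"turn": [0,0,0]},
    {"translation": [0.02,-0.03,0.75],"turn": [0,0,0]},
    {"translation": [0.02,-0.03,0.85],"turn": [0,0,0]},
    {"translation": [0.02,-0.03,0.85],"turn": [0,0,0]},
    {"translation": [0.02,-0.03,0.85],"turn": [0,0,0]},
    {"translation": [0.02,-0.03,0.85],"turn": [0,0,0]},
  ],
)

```text
clock: 9.7
tool_pos: [0.5313, 0.3827, 0.1725]
tool_rot: [0.986, 0.165, 0.001, -0.0]
contact_force: [0.7, 0.2, 0.4]
opening: 0.0299
```

```bash
python3 -c "
from h import *
go([.531,.3805,.137],.329)
f,K,V=snap('top',1); g,Ks,Vs=snap('scene',1)
a=cv2.resize(f[165:245,85:225],(700,400),interpolation=cv2.INTER_CUBIC);b=cv2.resize(g[190:280,350:490],(700,450),interpolation=cv2.INTER_CUBIC)[:200+0]
b=cv2.resize(g[205:260,360:465],(382,200),interpolation=cv2.INTER_CUBIC);o=np.zeros((600,700,3),np.uint8);o[:400]=a;o[400:,:382]=b
cv2.imwrite('pics/c1.png',o[:,:,::-1])"
```

```text
at [0.5313 0.3827 0.1725] q [-0.16  0.68 -0.74  1.6   0.51  1.06 -2.28] F [0.7 0.2 0.4] open 0.0299 t 9.7
shift [-0.011  0.02   0.355] turn [-0.0001 -0.0003  0.0003]
```

View pics/c1.png

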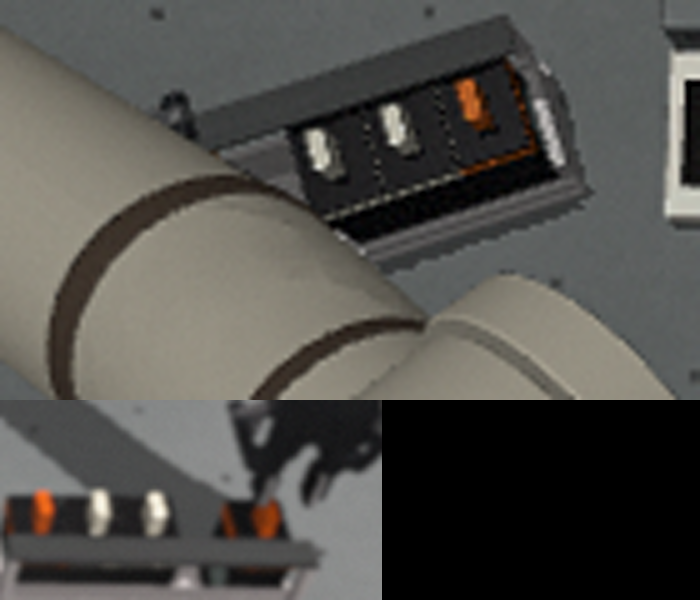

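```bash
python3 -c "
from h import *
f,K,V=load('scene',1); s=sense(); p=s['tool_pos']; T=R.from_quat(s['tool_rot'])
for y in(-.015,.015): print('tip',proj(K,V,p+T.apply([0,y,.022])))
print('tabtop',proj(K,V,[.531,.3805,.134]))
# crop full res
a=cv2.resize(f[200:260,395:475],(800,600),interpolation=cv2.INTER_NEAREST)
for y in(-.015,.015):
  u=proj(K,V,p+T.apply([0,y,.022])); cv2.circle(a,(int((u[0]-395+.5)*10),int((u[1]-200+.5)*10)),6,(0,255,0),2)
u=proj(K,V,[.531,.3805,.134]); cv2.circle(a,(int((u[0]-395+.5)*10),int((u[1]-200+.5)*10)),6,(255,0,255),2)
cv2.imwrite('pics/c2.png',a[:,:,::-1])"
```

```text
tip [442.62826812 230.49482879]
tip [432.28154826 230.34706276]
tabtop [435.07265773 233.80755735]
```

View pics/c2.png

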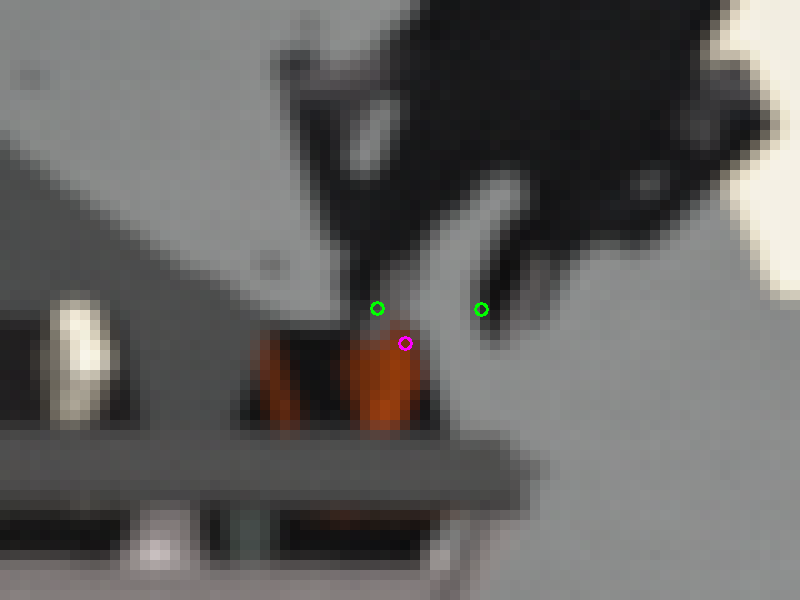

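```bash
python3 -c "
from h import *
import itertools
for nm,c,bt,bs in (('L',[.531,.3805,.121],(108,195,130,214),(425,222,445,248)),('R',[.5905,.207,.121],(170,176,190,194),(362,222,385,248))):
  P=np.array([np.array(c)+R.from_euler('z',.329).apply([a*.012,b*.005,e*.013]) for a,b,e in itertools.product((-1,1),repeat=3)])
  for v,b in(('top',bt),('scene',bs)):
    f,K,V=load(v); q=np.array([proj(K,V,p) for p in P]); print(nm,v,'pred',q.min(0).round(1),q.max(0).round(1))
    x0,y0,x1,y1=b; I=f[y0:y1,x0:x1].astype(int); m=np.clip(I[...,0]-I[...,2],0,None)
    print('  u profile',dict(zip(range(x0,x1),m.sum(0).tolist()))); print('  v',dict(zip(range(y0,y1),m.sum(1).tolist())))
"
```

```text
L top pred [114.3 199.4] [123.4 209.9]
  u profile {108: 4, 109: 1, 110: 1, 111: 3, 112: 0, 113: 3, 114: 1, 115: 133, 116: 645, 117: 1118, 118: 1225, 119: 982, 120: 659, 121: 544, 122: 456, 123: 206, 124: 12, 125: 3, 126: 16, 127: 134, 128: 328, 129: 420}
  v {195: 52, 196: 94, 197: 116, 198: 147, 199: 81, 200: 203, 201: 593, 202: 823, 203: 775, 204: 734, 205: 702, 206: 700, 207: 730, 208: 641, 209: 383, 210: 112, 211: 2, 212: 1, 213: 5}
L scene pred [429.9 230.6] [437.8 242.7]
  u profile {425: 61, 426: 7, 427: 8, 428: 39, 429: 214, 430: 569, 431: 1078, 432: 1651, 433: 2031, 434: 2038, 435: 1626, 436: 884, 437: 219, 438: 7, 439: 4, 440: 4, 441: 7, 442: 4, 443: 9, 444: 5}
  v {222: 3, 223: 0, 224: 0, 225: 1, 226: 2, 227: 1, 228: 0, 229: 0, 230: 132, 231: 479, 232: 804, 233: 1005, 234: 1101, 235: 1162, 236: 1185, 237: 1046, 238: 865, 239: 768, 240: 714, 241: 630, 242: 393, 243: 119, 244: 13, 245: 16, 246: 19, 247: 7}
R top pred [175.2 179.2] [183.1 190. ]
  u profile {170: 7, 171: 7, 172: 11, 173: 17, 174: 8, 175: 35, 176: 273, 177: 776, 178: 1199, 179: 1229, 180: 889, 181: 499, 182: 262, 183: 81, 184: 2, 185: 20, 186: 77, 187: 143, 188: 213, 189: 207}
  v {176: 20, 177: 34, 178: 76, 179: 29, 180: 120, 181: 524, 182: 654, 183: 675, 184: 671, 185: 664, 186: 672, 187: 633, 188: 618, 189: 314, 190: 218, 191: 23, 192: 4, 193: 6}
R scene pred [368.5 229.7] [374.7 241.7]
  u profile {362: 329, 363: 183, 364: 42, 365: 7, 366: 4, 367: 25, 368: 248, 369: 835, 370: 1529, 371: 1958, 372: 1972, 373: 1536, 374: 797, 375: 194, 376: 8, 377: 13, 378: 13, 379: 15, 380: 14, 381: 12, 382: 13, 383: 45, 384: 121}
  v {222: 1, 223: 0, 224: 1, 225: 0, 226: 0, 227: 0, 228: 0, 229: 184, 230: 566, 231: 845, 232: 962, 233: 1014, 234: 1062, 235: 1040, 236: 883, 237: 726, 238: 690, 239: 673, 240: 628, 241: 409, 242: 118, 243: 19, 244: 29, 245: 25, 246: 21, 247: 17}
```

The gripper straddles the tab about 4 mm too far left (fingers near 412–480 and tab at 345–425 in the 10x crop). The tab outline puts the left tab at (0.531, 0.3785), so I'll correct to that and descend.

```bash
python3 -c "
from h import *
go([.531,.3785,.137],.332)"
```

```text
at [0.5312 0.3827 0.1724] q [-0.16  0.68 -0.74  1.6   0.51  1.06 -2.28] F [ 0.8  0.2 -0.3] open 0.0301 t 9.8
shift [-0.016  0.039  0.354] turn [-0.0001 -0.0003 -0.0001]
```

>>> jog_arm(
  plan=[
    {"translation": [-0.01,0.04,0],"turn": [0,0,0]},
    {"translation": [-0.01,0.04,0],"turn": [0,0,0]},
    {"translation": [-0.01,0.04,0.1],"turn": [0,0,0]},
    {"translation": [-0.01,0.04,0.2],"turn": [0,0,0]},
    {"translation": [-0.01,0.04,0.3],"turn": [0,0,0]},
    {"translation": [-0.01,0.04,0.35],"turn": [0,0,0]},
    {"translation": [-0.01,0.04,0.35],"turn": [0,0,0]},
    {"translation": [-0.01,0.04,0.35],"turn": [0,0,0]},
  ],
)

```text
clock: 10.6
tool_pos: [0.531, 0.3783, 0.1361]
tool_rot: [0.986, 0.165, -0.0, -0.0]
contact_force: [0.3, 0.3, -0.5]
opening: 0.0299
```

>>> jog_arm(
  plan=[
    {"translation": [0,0,0],"turn": [0,0,0]},
    {"translation": [0,0,0],"turn": [0,0,0]},
    {"translation": [0,0,0],"turn": [0,0,0]},
    {"translation": [0,0,0],"turn": [0,0,0]},
    {"translation": [0,0,0],"turn": [0,0,0]},
    {"translation": [0,0,0],"turn": [0,0,0]},
    {"translation": [0,0,0],"turn": [0,0,0]},
    {"translation": [0,0,0],"turn": [0,0,0]},
  ],
  hand=0,
)

```text
clock: 11.4
tool_pos: [0.5315, 0.3783, 0.1369]
tool_rot: [0.986, 0.165, 0.001, -0.0]
contact_force: [1.2, -0.5, 5.7]
opening: 0.0085
```

>>> jog_arm(
  plan=[
    {"translation": [-0.05,0,-0.03],"turn": [0,0.007,0]},
    {"translation": [-0.1,0,-0.035],"turn": [0,0.014,0]},
    {"translation": [-0.155,0,-0.04],"turn": [0,0.021,0]},
    {"translation": [-0.207,0,-0.045],"turn": [0,0.028,0]},
    {"translation": [-0.26,0,-0.05],"turn": [0,0.035,0]},
    {"translation": [-0.312,0,-0.05],"turn": [0,0.042,0]},
    {"translation": [-0.36,0,-0.05],"turn": [0,0.049,0]},
    {"translation": [-0.417,0,-0.045],"turn": [0,0.056,0]},
  ],
)

```text
clock: 12.2
tool_pos: [0.4912, 0.3641, 0.1405]
tool_rot: [0.971, 0.162, 0.173, -0.029]
contact_force: [0.3, 0.4, -4.9]
opening: 0.0089
```

```bash
python3 -c "
from h import *
f,K,V=snap('scene',2)
s=sense();p=s['tool_pos']; dx=R.from_euler('z',.332).apply([1,0,0])
go(p+np.array([0,0,.14])-dx*.06,.332,.35)
a=cv2.resize(f[190:280,350:490],(700,450),interpolation=cv2.INTER_CUBIC);cv2.imwrite('pics/c3.png',a[:,:,::-1])"
```

```text
at [0.4892 0.3636 0.14  ] q [-0.49  0.42 -0.33  2.03  0.66  0.47 -2.56] F [ 3.3 -2.1 -3.4] open 0.0086 t 12.2
shift [-0.078  0.002 -1.521] turn [ 0.0002 -0.0006  0.0003]
```

View pics/c3.png

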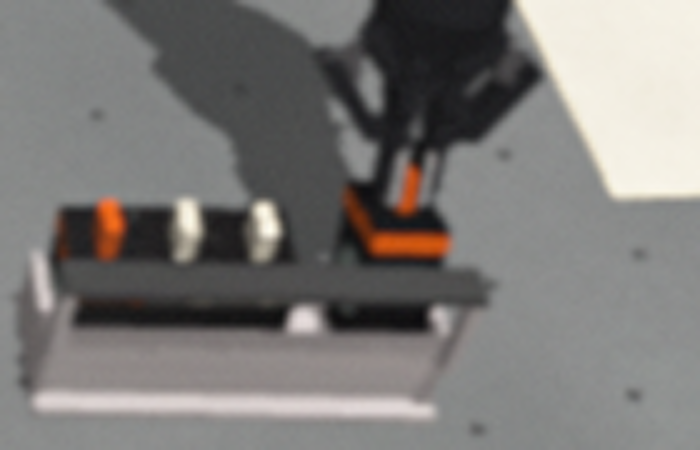

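The cassette is tipped about 0.35 rad in its place: its orange band is at (400,235) in the crop, forward of the bar, with the tab still held. I'll lift along the tilted axis.

>>> jog_arm(
  plan=[
    {"translation": [-0.01,0,-0.1],"turn": [0,0,0]},
    {"translation": [-0.02,0,-0.22],"turn": [0,0,0]},
    {"translation": [-0.03,0,-0.35],"turn": [0,0,0]},
    {"translation": [-0.04,0,-0.5],"turn": [0,0,0]},
    {"translation": [-0.04,0,-0.65],"turn": [0,0,0]},
    {"translation": [-0.05,0,-0.8],"turn": [0,0,0]},
    {"translation": [-0.05,0,-0.95],"turn": [0,0,0]},
    {"translation": [-0.05,0,-0.95],"turn": [0,0,0]},
  ],
)

```text
clock: 13.05
tool_pos: [0.4566, 0.3525, 0.2307]
tool_rot: [0.971, 0.162, 0.174, -0.03]
contact_force: [0.2, 0.1, -3.6]
opening: 0.0087
```

```bash
python3 -c "
from h import *
s=sense();p=s['tool_pos']; dx=R.from_euler('z',.332).apply([1,0,0])
print(Rt(0,0).as_quat())
go(p+np.array([0,0,.06])-dx*.03,.1,0)"
```

```text
[1.000000e+00 0.000000e+00 0.000000e+00 6.123234e-17]
at [0.4566 0.3525 0.2307] q [-0.37  0.24 -0.47  2.04  0.47  0.63 -2.4 ] F [ 0.2  0.1 -3.6] open 0.0087 t 13.1
shift [-0.073 -0.    -0.667] turn [-0.0067 -0.0561  0.0363]
```

>>> jog_arm(
  plan=[
    {"translation": [-0.03,0,-0.25],"turn": [0,0,0]},
    {"translation": [-0.07,0,-0.5],"turn": [0,0,0]},
    {"translation": [-0.07,0,-0.67],"turn": [-0.001,-0.012,0.007]},
    {"translation": [-0.07,0,-0.67],"turn": [-0.003,-0.025,0.016]},
    {"translation": [-0.07,0,-0.67],"turn": [-0.004,-0.038,0.025]},
    {"translation": [-0.07,0,-0.67],"turn": [-0.006,-0.05,0.032]},
    {"translation": [-0.07,0,-0.67],"turn": [-0.0067,-0.0561,0.0363]},
    {"translation": [-0.07,0,-0.67],"turn": [-0.0067,-0.0561,0.0363]},
  ],
)

```text
clock: 13.85
tool_pos: [0.4296, 0.342, 0.2878]
tool_rot: [0.999, 0.049, -0.002, 0.001]
contact_force: [-0.5, -0.6, -3.3]
opening: 0.0087
```

```bash
python3 -c "
from h import *
go([.593,.074,.29],0,0)"
```

```text
at [0.4296 0.342  0.2878] q [-0.32  0.3  -0.49  1.77  0.15  1.12 -2.33] F [-0.5 -0.6 -3.3] open 0.0087 t 13.8
shift [ 1.364  2.827 -0.022] turn [0.0003 0.0006 0.0156]
```

>>> jog_arm(
  plan=[
    {"translation": [0.04,0.1,0],"turn": [0,0,0]},
    {"translation": [0.1,0.26,0],"turn": [0,0,0]},
    {"translation": [0.16,0.42,0],"turn": [0,0,0]},
    {"translation": [0.22,0.58,0],"turn": [0,0,0]},
    {"translation": [0.28,0.74,0],"turn": [0,0,0]},
    {"translation": [0.32,0.86,0],"turn": [0,0,0]},
    {"translation": [0.32,0.86,0],"turn": [0,0,0]},
    {"translation": [0.32,0.86,0],"turn": [0,0,0]},
  ],
)

```text
clock: 14.65
tool_pos: [0.4684, 0.2604, 0.2889]
tool_rot: [0.999, 0.05, -0.001, 0.001]
contact_force: [-1.2, 0.1, -2.9]
opening: 0.0087
```

>>> jog_arm(
  plan=[
    {"translation": [0.04,0.1,0],"turn": [0,0,0]},
    {"translation": [0.1,0.26,0],"turn": [0,0,0]},
    {"translation": [0.16,0.42,0],"turn": [0,0,0]},
    {"translation": [0.22,0.58,0],"turn": [0,0,0]},
    {"translation": [0.28,0.74,0],"turn": [0,0,0]},
    {"translation": [0.32,0.86,0],"turn": [0,0,0]},
    {"translation": [0.32,0.86,0],"turn": [0,0,0]},
    {"translation": [0.32,0.86,0],"turn": [0,0,0]},
  ],
)

```text
clock: 15.45
tool_pos: [0.5089, 0.1786, 0.2889]
tool_rot: [0.999, 0.05, -0.001, 0.001]
contact_force: [-0.3, 0.5, -4.2]
opening: 0.0088
```

>>> jog_arm(
  plan=[
    {"translation": [0.04,0.1,0],"turn": [0,0,0]},
    {"translation": [0.1,0.26,0],"turn": [0,0,0]},
    {"translation": [0.16,0.42,0],"turn": [0,0,0]},
    {"translation": [0.22,0.58,0],"turn": [0,0,0]},
    {"translation": [0.28,0.74,0],"turn": [0,0,0]},
    {"translation": [0.32,0.86,0],"turn": [0,0,0]},
    {"translation": [0.32,0.86,0],"turn": [0,0,0]},
    {"translation": [0.32,0.86,0],"turn": [0,0,0]},
  ],
)

```text
clock: 16.25
tool_pos: [0.5494, 0.0963, 0.2889]
tool_rot: [0.999, 0.05, -0.001, 0.001]
contact_force: [0.3, 0.6, -2.3]
opening: 0.0088
```

>>> jog_arm(
  plan=[
    {"translation": [0.04,0.1,0],"turn": [0,0,0]},
    {"translation": [0.1,0.26,0],"turn": [0,0,0]},
    {"translation": [0.16,0.42,0],"turn": [0,0,0.005]},
    {"translation": [0.22,0.58,0],"turn": [0,0,0.01]},
    {"translation": [0.28,0.74,0],"turn": [0,0,0.015]},
    {"translation": [0.32,0.86,0],"turn": [0,0,0.015]},
    {"translation": [0.32,0.86,0],"turn": [0,0,0.015]},
    {"translation": [0.32,0.86,0],"turn": [0,0,0.015]},
  ],
)

```text
clock: 17.05
tool_pos: [0.5901, 0.0135, 0.2889]
tool_rot: [1.0, 0.003, -0.001, 0.001]
contact_force: [-0.3, 1.1, -3.4]
opening: 0.0088
```

```bash
python3 -c "
from h import *
go([.593,.012,.149],0,0)"
```

```text
at [0.5901 0.0135 0.2889] q [ 0.15  0.35 -0.28  1.67  0.11  1.14 -1.72] F [-0.3  1.1 -3.4] open 0.0088 t 17.1
shift [0.033 0.013 1.399] turn [0.0002 0.0004 0.001 ]
```

>>> jog_arm(
  plan=[
    {"translation": [0,0,0.15],"turn": [0,0,0]},
    {"translation": [0,0,0.3],"turn": [0,0,0]},
    {"translation": [0,0,0.5],"turn": [0,0,0]},
    {"translation": [0,0,0.7],"turn": [0,0,0]},
    {"translation": [0,0,0.85],"turn": [0,0,0]},
    {"translation": [0,0,0.95],"turn": [0,0,0]},
    {"translation": [0,0,0.95],"turn": [0,0,0]},
    {"translation": [0,0,0.95],"turn": [0,0,0]},
  ],
)

```text
clock: 17.85
tool_pos: [0.5903, 0.0134, 0.1942]
tool_rot: [1.0, 0.003, -0.001, 0.001]
contact_force: [-0.1, 0.3, -3.8]
opening: 0.0086
```

>>> jog_arm(
  plan=[
    {"translation": [0,0,0.1],"turn": [0,0,0]},
    {"translation": [0,0,0.18],"turn": [0,0,0]},
    {"translation": [0,0,0.26],"turn": [0,0,0]},
    {"translation": [0,0,0.32],"turn": [0,0,0]},
    {"translation": [0,0,0.38],"turn": [0,0,0]},
    {"translation": [0,0,0.42],"turn": [0,0,0]},
    {"translation": [0,0,0.44],"turn": [0,0,0]},
    {"translation": [0,0,0.44],"turn": [0,0,0]},
  ],
)

```text
clock: 18.65
tool_pos: [0.5898, 0.0131, 0.1498]
tool_rot: [1.0, 0.003, -0.001, 0.001]
contact_force: [0.4, 0.3, -3.4]
opening: 0.0087
```

```bash
python3 -c "
from h import *
go([.5905,.0125,.149],0,0)
f,K,V=snap('scene',3); a=cv2.resize(f[200:280,250:350],(700,560),interpolation=cv2.INTER_CUBIC);cv2.imwrite('pics/c4.png',a[:,:,::-1])"
```

```text
at [0.5898 0.0131 0.1498] q [ 0.13  0.5  -0.26  1.8   0.16  0.87 -1.77] F [ 0.4  0.3 -3.4] open 0.0087 t 18.6
shift [0.007 0.006 0.008] turn [0.0003 0.0004 0.0011]
```

View pics/c4.png

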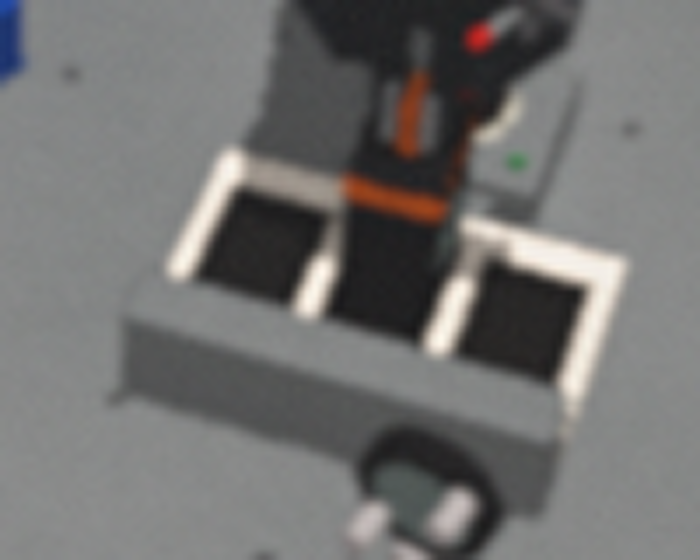

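The cassette hangs over the middle pad at (390,260), upright and centred. I'll lower the last millimetres, release and rise.

>>> jog_arm(
  plan=[
    {"translation": [0,0,0.01],"turn": [0,0,0]},
    {"translation": [0,0,0.015],"turn": [0,0,0]},
    {"translation": [0,0,0.02],"turn": [0,0,0]},
    {"translation": [0,0,0.02],"turn": [0,0,0]},
    {"translation": [0,0,0.02],"turn": [0,0,0]},
    {"translation": [0,0,0.02],"turn": [0,0,0]},
    {"translation": [0,0,0.02],"turn": [0,0,0]},
    {"translation": [0,0,0.02],"turn": [0,0,0]},
  ],
)

```text
clock: 19.5
tool_pos: [0.5906, 0.013, 0.1489]
tool_rot: [1.0, 0.003, -0.0, 0.001]
contact_force: [-0.1, -1.0, 4.5]
opening: 0.0086
```

>>> jog_arm(
  plan=[
    {"translation": [0,0,0],"turn": [0,0,0]},
    {"translation": [0,0,0],"turn": [0,0,0]},
    {"translation": [0,0,0],"turn": [0,0,0]},
    {"translation": [0,0,0],"turn": [0,0,0]},
    {"translation": [0,0,0],"turn": [0,0,0]},
    {"translation": [0,0,-0.05],"turn": [0,0,0]},
    {"translation": [0,0,-0.15],"turn": [0,0,0]},
    {"translation": [0,0,-0.3],"turn": [0,0,0]},
  ],
  hand=0.35,
)

```text
clock: 20.3
tool_pos: [0.5896, 0.0131, 0.1786]
tool_rot: [1.0, 0.003, -0.001, 0.001]
contact_force: [-0.2, 0.3, -0.3]
opening: 0.0299
```

>>> jog_arm(
  plan=[
    {"translation": [0,-0.1,-0.15],"turn": [0,0,0]},
    {"translation": [0,-0.2,-0.25],"turn": [0,0,0]},
    {"translation": [0,-0.35,-0.35],"turn": [0,0,-0.007]},
    {"translation": [0,-0.5,-0.4],"turn": [0,0,-0.02]},
    {"translation": [0,-0.65,-0.4],"turn": [0,0,-0.03]},
    {"translation": [0,-0.8,-0.4],"turn": [0,0,-0.04]},
    {"translation": [0,-0.95,-0.4],"turn": [0,0,-0.05]},
    {"translation": [0,-0.95,-0.4],"turn": [0,0,-0.053]},
  ],
)

```text
clock: 21.1
tool_pos: [0.5888, 0.1129, 0.2185]
tool_rot: [0.985, 0.173, -0.001, -0.0]
contact_force: [-0.4, 0.2, 0.7]
opening: 0.0299
```

```bash
python3 -c "
from h import *
go([.5905,.207,.18],.332,0)"
```

```text
at [0.5888 0.1129 0.2185] q [ 0.05  0.44 -0.37  1.72  0.18  1.01 -1.61] F [-0.4  0.2  0.7] open 0.0299 t 21.1
shift [ 0.338 -0.878  0.386] turn [-0.0001  0.0002  0.0025]
```

>>> jog_arm(
  plan=[
    {"translation": [0.06,-0.15,0],"turn": [0,0,0.0025]},
    {"translation": [0.12,-0.32,0],"turn": [0,0,0.0025]},
    {"translation": [0.19,-0.5,0],"turn": [0,0,0.0025]},
    {"translation": [0.26,-0.68,0],"turn": [0,0,0.0025]},
    {"translation": [0.34,-0.88,0],"turn": [0,0,0.0025]},
    {"translation": [0.34,-0.88,0.15],"turn": [0,0,0.0025]},
    {"translation": [0.34,-0.88,0.35],"turn": [0,0,0.0025]},
    {"translation": [0.34,-0.88,0.35],"turn": [0,0,0.0025]},
  ],
)

```text
clock: 21.9
tool_pos: [0.59, 0.2004, 0.1793]
tool_rot: [0.987, 0.161, -0.004, 0.002]
contact_force: [-0.9, 0.2, -0.1]
opening: 0.0301
```

```bash
python3 -c "
from h import *
go([.5905,.207,.137],.332,0)"
```

```text
at [0.59   0.2004 0.1793] q [-0.1   0.53 -0.37  1.68  0.22  0.98 -1.8 ] F [-0.9  0.2 -0.1] open 0.0301 t 21.9
shift [ 0.03  -0.062  0.422] turn [ 0.0004  0.0014 -0.0013]
```

>>> jog_arm(
  plan=[
    {"translation": [0,0,0],"turn": [0,0,0]},
    {"translation": [0,0,0],"turn": [0,0,0]},
    {"translation": [0,0,0],"turn": [0,0,0]},
    {"translation": [0,0,0],"turn": [0,0,0]},
    {"translation": [0,0,0],"turn": [0,0,0]},
    {"translation": [0,0,0],"turn": [0,0,0]},
    {"translation": [0,0,0],"turn": [0,0,0]},
    {"translation": [0,0,0],"turn": [0,0,0]},
  ],
)

```text
clock: 22.7
tool_pos: [0.5921, 0.2025, 0.1828]
tool_rot: [0.987, 0.161, -0.001, 0.001]
contact_force: [-0.2, -0.2, 0.4]
opening: 0.0297
```

```bash
python3 -c "
from h import *
go([.5905,.207,.137],.332,0)"
```

```text
at [0.5921 0.2025 0.1828] q [-0.1   0.53 -0.37  1.68  0.22  0.98 -1.8 ] F [-0.2 -0.2  0.4] open 0.0297 t 22.7
shift [ 0.    -0.049  0.458] turn [ 0.0002  0.0004 -0.0013]
```

>>> jog_arm(
  plan=[
    {"translation": [0,-0.05,0],"turn": [0,0,0]},
    {"translation": [0,-0.05,0],"turn": [0,0,-0.001]},
    {"translation": [0,-0.05,0.1],"turn": [0,0,-0.001]},
    {"translation": [0,-0.05,0.2],"turn": [0,0,-0.001]},
    {"translation": [0,-0.05,0.3],"turn": [0,0,-0.001]},
    {"translation": [0,-0.05,0.4],"turn": [0,0,-0.001]},
    {"translation": [0,-0.05,0.46],"turn": [0,0,-0.001]},
    {"translation": [0,-0.05,0.46],"turn": [0,0,-0.001]},
  ],
)

```text
clock: 23.5
tool_pos: [0.5896, 0.2067, 0.1351]
tool_rot: [0.986, 0.164, -0.002, 0.001]
contact_force: [-0.4, -0.6, 0.4]
opening: 0.0296
```

>>> jog_arm(
  plan=[
    {"translation": [0,0,0],"turn": [0,0,0]},
    {"translation": [0,0,0],"turn": [0,0,0]},
    {"translation": [0,0,0],"turn": [0,0,0]},
    {"translation": [0,0,0],"turn": [0,0,0]},
    {"translation": [0,0,0],"turn": [0,0,0]},
    {"translation": [0,0,0],"turn": [0,0,0]},
    {"translation": [0,0,0],"turn": [0,0,0]},
    {"translation": [0,0,0],"turn": [0,0,0]},
  ],
  hand=0,
)

```text
clock: 24.3
tool_pos: [0.5907, 0.2071, 0.137]
tool_rot: [0.986, 0.164, -0.001, 0.001]
contact_force: [-0.0, -0.9, 0.6]
opening: 0.0087
```

>>> jog_arm(
  plan=[
    {"translation": [-0.05,0,-0.03],"turn": [0,0.007,0]},
    {"translation": [-0.1,0,-0.035],"turn": [0,0.014,0]},
    {"translation": [-0.155,0,-0.04],"turn": [0,0.021,0]},
    {"translation": [-0.207,0,-0.045],"turn": [0,0.028,0]},
    {"translation": [-0.26,0,-0.05],"turn": [0,0.035,0]},
    {"translation": [-0.312,0,-0.05],"turn": [0,0.042,0]},
    {"translation": [-0.36,0,-0.05],"turn": [0,0.049,0]},
    {"translation": [-0.417,0,-0.045],"turn": [0,0.056,0]},
  ],
)

```text
clock: 25.1
tool_pos: [0.5501, 0.1933, 0.141]
tool_rot: [0.971, 0.162, 0.172, -0.028]
contact_force: [0.4, -0.6, -3.2]
opening: 0.0083
```

>>> jog_arm(
  plan=[
    {"translation": [-0.01,0,-0.1],"turn": [0,0,0]},
    {"translation": [-0.02,0,-0.22],"turn": [0,0,0]},
    {"translation": [-0.03,0,-0.35],"turn": [0,0,0]},
    {"translation": [-0.04,0,-0.5],"turn": [0,0,0]},
    {"translation": [-0.04,0,-0.65],"turn": [0,0,0]},
    {"translation": [-0.05,0,-0.8],"turn": [0,0,0]},
    {"translation": [-0.05,0,-0.95],"turn": [0,0,0]},
    {"translation": [-0.05,0,-0.95],"turn": [0,0,0]},
  ],
)

```text
clock: 25.9
tool_pos: [0.5167, 0.182, 0.232]
tool_rot: [0.971, 0.162, 0.174, -0.028]
contact_force: [0.7, -0.3, -2.1]
opening: 0.0086
```

>>> jog_arm(
  plan=[
    {"translation": [-0.03,0,-0.25],"turn": [0,0,0]},
    {"translation": [-0.07,0,-0.5],"turn": [0,0,0]},
    {"translation": [-0.07,0,-0.67],"turn": [-0.001,-0.012,0.007]},
    {"translation": [-0.07,0,-0.67],"turn": [-0.003,-0.025,0.016]},
    {"translation": [-0.07,0,-0.67],"turn": [-0.004,-0.038,0.025]},
    {"translation": [-0.07,0,-0.67],"turn": [-0.006,-0.05,0.032]},
    {"translation": [-0.07,0,-0.67],"turn": [-0.0067,-0.0561,0.0363]},
    {"translation": [-0.07,0,-0.67],"turn": [-0.0067,-0.0561,0.0363]},
  ],
)

```text
clock: 26.7
tool_pos: [0.4888, 0.1724, 0.289]
tool_rot: [0.999, 0.049, -0.002, 0.001]
contact_force: [0.8, -0.2, -3.4]
opening: 0.0088
```

```bash
python3 -c "
from h import *
go([.5905,.075,.288],0,0)"
```

```text
at [0.4888 0.1724 0.289 ] q [-0.03  0.23 -0.42  1.84  0.1   1.1  -1.96] F [ 0.8 -0.2 -3.4] open 0.0088 t 26.7
shift [0.916 1.07  0.008] turn [0.0005 0.0008 0.0157]
```

>>> jog_arm(
  plan=[
    {"translation": [0.13,0.15,0],"turn": [0,0,0.003]},
    {"translation": [0.28,0.3,0],"turn": [0,0,0.006]},
    {"translation": [0.43,0.46,0],"turn": [0,0,0.009]},
    {"translation": [0.58,0.62,0],"turn": [0,0,0.012]},
    {"translation": [0.74,0.8,0],"turn": [0,0,0.0155]},
    {"translation": [0.92,0.99,0],"turn": [0,0,0.0155]},
    {"translation": [0.92,0.99,0],"turn": [0,0,0.0155]},
    {"translation": [0.92,0.99,0],"turn": [0,0,0.0155]},
  ],
)

```text
clock: 27.5
tool_pos: [0.59, 0.0806, 0.289]
tool_rot: [1.0, -0.001, -0.002, 0.002]
contact_force: [-0.9, -0.3, -3.5]
opening: 0.0086
```

>>> jog_arm(
  plan=[
    {"translation": [0,0.07,0.1],"turn": [0,0,0]},
    {"translation": [0,0.07,0.25],"turn": [0,0,0]},
    {"translation": [0,0.07,0.4],"turn": [0,0,0]},
    {"translation": [0,0.07,0.6],"turn": [0,0,0]},
    {"translation": [0,0.07,0.8],"turn": [0,0,0]},
    {"translation": [0,0.07,0.95],"turn": [0,0,0]},
    {"translation": [0,0.07,0.95],"turn": [0,0,0]},
    {"translation": [0,0.07,0.95],"turn": [0,0,0]},
  ],
)

```text
clock: 28.3
tool_pos: [0.5886, 0.0756, 0.194]
tool_rot: [1.0, 0.001, -0.002, 0.002]
contact_force: [0.8, -0.1, -2.3]
opening: 0.0087
```

```bash
python3 -c "
from h import *
go([.5905,.075,.149],0,0)"
```

```text
at [0.5886 0.0756 0.194 ] q [ 0.07  0.46 -0.31  1.75  0.17  0.96 -1.88] F [ 0.8 -0.1 -2.3] open 0.0087 t 28.3
shift [0.021 0.005 0.45 ] turn [0.0006 0.0007 0.0004]
```

>>> jog_arm(
  plan=[
    {"translation": [0,0,0.12],"turn": [0,0,0]},
    {"translation": [0,0,0.22],"turn": [0,0,0]},
    {"translation": [0,0,0.3],"turn": [0,0,0]},
    {"translation": [0,0,0.36],"turn": [0,0,0]},
    {"translation": [0,0,0.4],"turn": [0,0,0]},
    {"translation": [0,0,0.43],"turn": [0,0,0]},
    {"translation": [0,0,0.45],"turn": [0,0,0]},
    {"translation": [0,0,0.45],"turn": [0,0,0]},
  ],
)

```text
clock: 29.1
tool_pos: [0.5889, 0.0752, 0.1496]
tool_rot: [1.0, 0.001, -0.002, 0.002]
contact_force: [0.8, 0.8, -2.0]
opening: 0.0086
```

>>> jog_arm(
  plan=[
    {"translation": [0,0,0.005],"turn": [0,0,0]},
    {"translation": [0,0,0.01],"turn": [0,0,0]},
    {"translation": [0,0,0.01],"turn": [0,0,0]},
    {"translation": [0,0,0.01],"turn": [0,0,0]},
    {"translation": [0,0,0.01],"turn": [0,0,0]},
    {"translation": [0,0,0.01],"turn": [0,0,0]},
    {"translation": [0,0,0.01],"turn": [0,0,0]},
    {"translation": [0,0,0.01],"turn": [0,0,0]},
  ],
)

```text
clock: 29.9
tool_pos: [0.5894, 0.0752, 0.1493]
tool_rot: [1.0, 0.001, -0.001, 0.002]
contact_force: [0.1, -1.2, 5.1]
opening: 0.0088
```

>>> jog_arm(
  plan=[
    {"translation": [0,0,0],"turn": [0,0,0]},
    {"translation": [0,0,0],"turn": [0,0,0]},
    {"translation": [0,0,0],"turn": [0,0,0]},
    {"translation": [0,0,0],"turn": [0,0,0]},
    {"translation": [0,0,0],"turn": [0,0,0]},
    {"translation": [0,0,-0.05],"turn": [0,0,0]},
    {"translation": [0,0,-0.2],"turn": [0,0,0]},
    {"translation": [0,0,-0.4],"turn": [0,0,0]},
  ],
  hand=0.35,
)

```text
clock: 30.7
tool_pos: [0.5883, 0.0753, 0.189]
tool_rot: [1.0, 0.001, -0.003, 0.002]
contact_force: [0.9, 0.8, 0.1]
opening: 0.0298
```

>>> jog_arm(
  plan=[
    {"translation": [-0.15,0.1,0],"turn": [0,0,0]},
    {"translation": [-0.3,0.2,0],"turn": [0,0,0]},
    {"translation": [-0.45,0.3,0],"turn": [0,0,0]},
    {"translation": [-0.6,0.4,0],"turn": [0,0,0]},
    {"translation": [-0.75,0.5,0],"turn": [0,0,0]},
    {"translation": [-0.95,0.6,0],"turn": [0,0,0]},
    {"translation": [-0.95,0.6,0],"turn": [0,0,0]},
    {"translation": [-0.95,0.6,0],"turn": [0,0,0]},
  ],
)

```text
clock: 31.5
tool_pos: [0.4946, 0.015, 0.1903]
tool_rot: [1.0, 0.001, -0.001, 0.002]
contact_force: [-0.4, 0.1, 0.4]
opening: 0.0301
```

```bash
python3 -c "
from h import *
go([.478,.0135,.08],0,0)
f,K,V=snap('scene',4); g,_,_=snap('top',4)
o=np.zeros((600,800,3),np.uint8); o[:,:400]=cv2.resize(f[190:280,260:320+0],(400,600),interpolation=cv2.INTER_CUBIC); o[:,400:]=cv2.resize(g[150:255,210:280],(400,600),interpolation=cv2.INTER_CUBIC)
cv2.imwrite('pics/c5.png',o[:,:,::-1])
np.set_printoptions(suppress=True)
f0,K,V=load('scene',0)
m=blobs(f,[0,150,80],[4,255,255])[0]; print(m)"
```

```text
at [0.4946 0.015  0.1903] q [ 0.19  0.3  -0.32  2.    0.12  0.87 -1.77] F [-0.4  0.1  0.4] open 0.0301 t 31.5
shift [-0.165  0.011  1.104] turn [0.0006 0.0002 0.0002]
[([172.0, 160.8], [160, 157, 25, 8, 143]), ([315.9, 209.1], [312, 204, 7, 10, 39])]
```

View pics/c5.png

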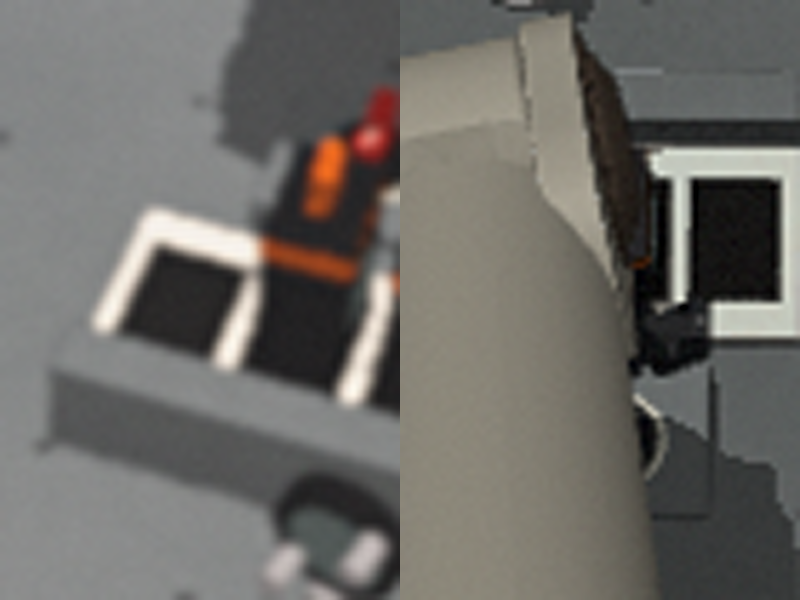

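The middle cassette stands upright at (310,260) in the left half of the crop, and the knob is in view at (378,120). I'll descend onto the knob.

>>> jog_arm(
  plan=[
    {"translation": [-0.08,0.01,0.1],"turn": [0,0,0]},
    {"translation": [-0.17,0.01,0.2],"turn": [0,0,0]},
    {"translation": [-0.17,0.01,0.35],"turn": [0,0,0]},
    {"translation": [-0.17,0.01,0.5],"turn": [0,0,0]},
    {"translation": [-0.17,0.01,0.65],"turn": [0,0,0]},
    {"translation": [-0.17,0.01,0.8],"turn": [0,0,0]},
    {"translation": [-0.17,0.01,0.85],"turn": [0,0,0]},
    {"translation": [-0.17,0.01,0.85],"turn": [0,0,0]},
  ],
  hand=0.5,
)

```text
clock: 32.4
tool_pos: [0.4751, 0.0139, 0.1028]
tool_rot: [1.0, 0.001, -0.003, 0.002]
contact_force: [0.4, -0.4, 0.4]
opening: 0.0426
```

>>> jog_arm(
  plan=[
    {"translation": [0,0,0.05],"turn": [0,0,0]},
    {"translation": [0,0,0.1],"turn": [0,0,0]},
    {"translation": [0,0,0.18],"turn": [0,0,0]},
    {"translation": [0,0,0.25],"turn": [0,0,0]},
    {"translation": [0,0,0.32],"turn": [0,0,0]},
    {"translation": [0,0,0.38],"turn": [0,0,0]},
    {"translation": [0,0,0.38],"turn": [0,0,0]},
    {"translation": [0,0,0.38],"turn": [0,0,0]},
  ],
)

```text
clock: 33.2
tool_pos: [0.4764, 0.0137, 0.0659]
tool_rot: [1.0, 0.001, -0.002, 0.002]
contact_force: [-0.5, -0.7, -0.5]
opening: 0.0429
```

>>> jog_arm(
  plan=[
    {"translation": [0,0,0],"turn": [0,0,0]},
    {"translation": [0,0,0],"turn": [0,0,0]},
    {"translation": [0,0,0],"turn": [0,0,0]},
    {"translation": [0,0,0],"turn": [0,0,0]},
    {"translation": [0,0,0],"turn": [0,0,0]},
    {"translation": [0,0,0],"turn": [0,0,0]},
    {"translation": [0,0,0],"turn": [0,0,0]},
    {"translation": [0,0,0],"turn": [0,0,0]},
  ],
  hand=0,
  grip_force=50,
)

```text
clock: 34.0
tool_pos: [0.4769, 0.0122, 0.0666]
tool_rot: [1.0, 0.0, -0.002, 0.003]
contact_force: [-1.5, -5.2, 6.1]
opening: 0.0108
```

>>> jog_arm(
  plan=[
    {"translation": [0,0,0],"turn": [0,0,0.022]},
    {"translation": [0,0,0],"turn": [0,0,0.044]},
    {"translation": [0,0,0],"turn": [0,0,0.066]},
    {"translation": [0,0,0],"turn": [0,0,0.088]},
    {"translation": [0,0,0],"turn": [0,0,0.11]},
    {"translation": [0,0,0],"turn": [0,0,0.132]},
    {"translation": [0,0,0],"turn": [0,0,0.154]},
    {"translation": [0,0,0],"turn": [0,0,0.176]},
  ],
)

```text
clock: 34.8
tool_pos: [0.4774, 0.0129, 0.0668]
tool_rot: [0.85, -0.527, 0.0, 0.002]
contact_force: [-0.2, -3.1, -15.9]
opening: 0.0109
```

>>> jog_arm(
  plan=[
    {"translation": [0,0,0],"turn": [0,0,0.004]},
    {"translation": [0,0,0],"turn": [0,0,0.008]},
    {"translation": [0,0,0],"turn": [0,0,0.012]},
    {"translation": [0,0,0],"turn": [0,0,0.014]},
    {"translation": [0,0,0],"turn": [0,0,0.014]},
    {"translation": [0,0,0],"turn": [0,0,0.014]},
    {"translation": [0,0,0],"turn": [0,0,0.014]},
    {"translation": [0,0,0],"turn": [0,0,0.014]},
  ],
)

```text
clock: 35.6
tool_pos: [0.4775, 0.013, 0.0666]
tool_rot: [0.828, -0.561, 0.001, 0.002]
contact_force: [0.3, -4.2, 4.7]
opening: 0.0111
```

```bash
python3 -c "
from h import *
s=sense();go(s['tool_pos'],0); print(np.round(s['moment'],2))
f,K,V=snap('scene',5); cv2.imwrite('pics/c6.png',cv2.resize(f[190:270,260:350],(720,600),interpolation=cv2.INTER_CUBIC)[:,:,::-1])"
```

```text
at [0.4775 0.013  0.0666] q [-0.4   0.49  0.37  2.13 -0.31  0.58 -2.57] F [ 0.3 -4.2  4.7] open 0.0111 t 35.6
shift [0. 0. 0.] turn [ 0.0008 -0.0002 -0.1897]
[-0.7  -0.09  0.13]
```

View pics/c6.png

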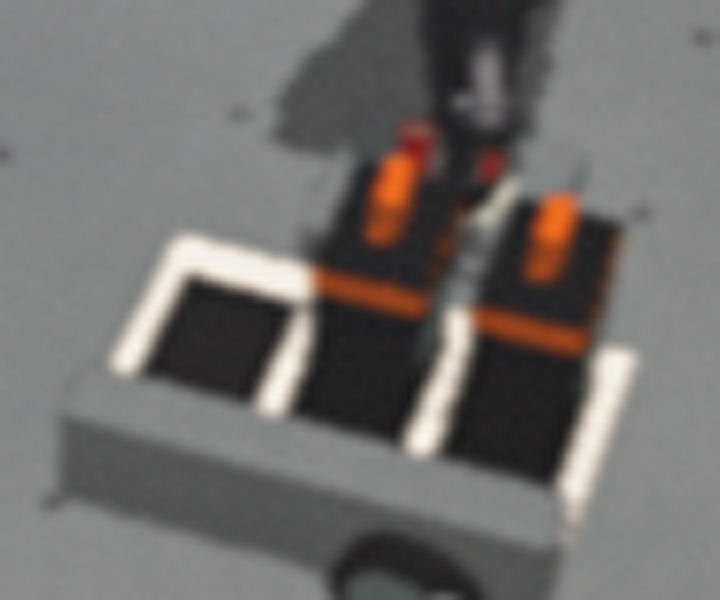

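Both cassettes stand upright on the dock, at (370,290) and (530,290) in the crop, and the knob has been turned across by 1.19 rad. I'll turn it back with the spring and then release.

>>> jog_arm(
  plan=[
    {"translation": [0,0,0],"turn": [0,0,-0.022]},
    {"translation": [0,0,0],"turn": [0,0,-0.044]},
    {"translation": [0,0,0],"turn": [0,0,-0.066]},
    {"translation": [0,0,0],"turn": [0,0,-0.088]},
    {"translation": [0,0,0],"turn": [0,0,-0.11]},
    {"translation": [0,0,0],"turn": [0,0,-0.132]},
    {"translation": [0,0,0],"turn": [0,0,-0.154]},
    {"translation": [0,0,0],"turn": [0,0,-0.176]},
  ],
)

```text
clock: 36.45
tool_pos: [0.4769, 0.0123, 0.0666]
tool_rot: [0.999, -0.041, -0.001, 0.003]
contact_force: [-1.0, -5.8, 6.6]
opening: 0.0107
```

>>> jog_arm(
  plan=[
    {"translation": [0,0,0],"turn": [0,0,-0.005]},
    {"translation": [0,0,0],"turn": [0,0,-0.01]},
    {"translation": [0,0,0],"turn": [0,0,-0.013]},
    {"translation": [0,0,0],"turn": [0,0,-0.013]},
    {"translation": [0,0,0],"turn": [0,0,-0.013]},
    {"translation": [0,0,0],"turn": [0,0,-0.013]},
    {"translation": [0,0,0],"turn": [0,0,-0.013]},
    {"translation": [0,0,0],"turn": [0,0,-0.013]},
  ],
)

```text
clock: 37.25
tool_pos: [0.4768, 0.0122, 0.0666]
tool_rot: [1.0, -0.003, -0.001, 0.003]
contact_force: [-1.7, -6.1, 6.6]
opening: 0.011
```

>>> jog_arm(
  plan=[
    {"translation": [0,0,0],"turn": [0,0,0]},
    {"translation": [0,0,0],"turn": [0,0,0]},
    {"translation": [0,0,0],"turn": [0,0,0]},
    {"translation": [0,0,0],"turn": [0,0,0]},
    {"translation": [0,0,-0.1],"turn": [0,0,0]},
    {"translation": [0,0,-0.25],"turn": [0,0,0]},
    {"translation": [0,0,-0.5],"turn": [0,0,0]},
    {"translation": [0,0,-0.8],"turn": [0,0,0]},
  ],
  hand=0.5,
)

```text
clock: 38.05
tool_pos: [0.476, 0.014, 0.1468]
tool_rot: [1.0, -0.002, -0.003, 0.002]
contact_force: [0.3, 0.0, 0.5]
opening: 0.0426
```

>>> jog_arm(
  plan=[
    {"translation": [0,0,-0.2],"turn": [0,0,0]},
    {"translation": [0,0,-0.4],"turn": [0,0,0]},
    {"translation": [0,0,-0.5],"turn": [0,0,0]},
    {"translation": [0.3,0,-0.6],"turn": [0,0,0]},
    {"translation": [0.5,0,-0.6],"turn": [0,0,0]},
    {"translation": [0.7,0,-0.6],"turn": [0,0,0]},
    {"translation": [0.9,0,-0.6],"turn": [0,0,0]},
    {"translation": [0.9,0,-0.6],"turn": [0,0,0]},
  ],
  hand=0.35,
)

```text
clock: 38.85
tool_pos: [0.5689, 0.0139, 0.2056]
tool_rot: [1.0, -0.002, -0.001, 0.002]
contact_force: [-0.8, -0.5, 0.5]
opening: 0.0299
```

```bash
python3 -c "
from h import *
go([.5895,.013,.149],0)
f,K,V=snap('scene',6);g,K2,V2=snap('top',6); cv2.imwrite('pics/c7.png',np.hstack([cv2.resize(f[190:270,260:350],(450,400)),cv2.resize(g[180:260,280:400][:,:],(350,400))])[:,:,::-1])
f0,_,_=load('scene',0)
for x in(f0,f): print(blobs(x,[0,150,80],[4,255,255])[0])
m=cv2.inRange(cv2.cvtColor(g,cv2.COLOR_RGB2HSV),np.array([105,120,60]),np.array([130,255,255]))
for c in cv2.findContours(m,0,2)[0]:
    if cv2.contourArea(c)>300: r=cv2.minAreaRect(c);print('tray',np.round(r[0],1),np.round(r[1],1),round(r[2],1))
f=f.copy();m=cv2.inRange(cv2.cvtColor(f,cv2.COLOR_RGB2HSV),np.array([105,120,60]),np.array([130,255,255]))
for c in cv2.findContours(m,0,2)[0]:
    if cv2.contourArea(c)>300: r=cv2.minAreaRect(c);print('scene tray',np.round(r[0],1),np.round(r[1],1),round(r[2],1))
"
```

```text
at [0.5689 0.0139 0.2056] q [-0.15  0.38  0.09  1.82 -0.04  0.95 -1.62] F [-0.8 -0.5  0.5] open 0.0299 t 38.9
shift [0.208 0.006 0.566] turn [ 0.0006  0.0004 -0.0007]
[([172.0, 160.8], [160, 157, 25, 8, 143]), ([315.7, 210.3], [313, 204, 7, 13, 51])]
[([172.0, 160.8], [160, 157, 25, 8, 143]), ([316.0, 209.2], [313, 205, 6, 9, 33])]
tray [323.1 294.1] [30.3 62.9] 54.8
tray [350.7 218.4] [61.7 27.5] 25.8
scene tray [226.7 196.3] [55.1 28. ] 40.2
scene tray [272. 162.] [24.2 50.7] 80.8
```

View pics/c7.png

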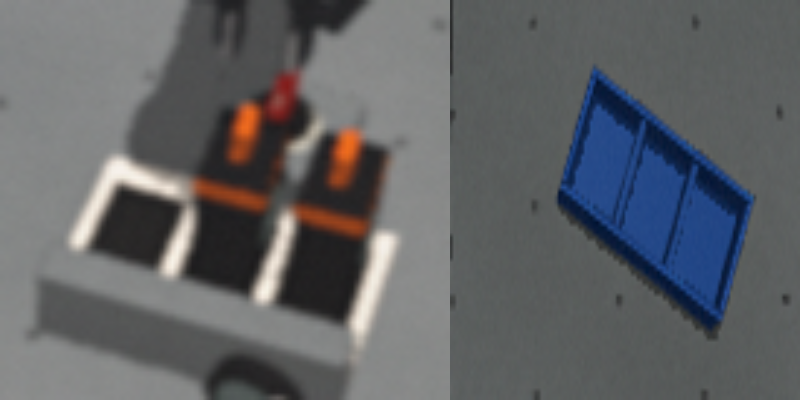

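The knob is back at rest, at (285,95) in the crop, and both cassettes stand on the dock. The tray is still at about (350,218) in the top view. I'll grip the middle cassette and measure the tray rim meanwhile.

>>> jog_arm(
  plan=[
    {"translation": [0.1,0.01,0],"turn": [0,0,0]},
    {"translation": [0.21,0.01,0.1],"turn": [0,0,0]},
    {"translation": [0.21,0.01,0.2],"turn": [0,0,0]},
    {"translation": [0.21,0.01,0.3],"turn": [0,0,0]},
    {"translation": [0.21,0.01,0.4],"turn": [0,0,0]},
    {"translation": [0.21,0.01,0.5],"turn": [0,0,0]},
    {"translation": [0.21,0.01,0.56],"turn": [0,0,0]},
    {"translation": [0.21,0.01,0.56],"turn": [0,0,0]},
  ],
)

```text
clock: 39.75
tool_pos: [0.5868, 0.0125, 0.1484]
tool_rot: [1.0, -0.002, -0.003, 0.002]
contact_force: [-1.1, -0.0, -0.7]
opening: 0.0299
```

>>> jog_arm(
  plan=[
    {"translation": [0,0,0],"turn": [0,0,0]},
    {"translation": [0,0,0],"turn": [0,0,0]},
    {"translation": [0,0,0],"turn": [0,0,0]},
    {"translation": [0,0,0],"turn": [0,0,0]},
    {"translation": [0,0,0],"turn": [0,0,0]},
    {"translation": [0,0,0],"turn": [0,0,0]},
    {"translation": [0,0,0],"turn": [0,0,0]},
    {"translation": [0,0,0],"turn": [0,0,0]},
  ],
  hand=0,
  grip_force=60,
)

```text
clock: 40.55
tool_pos: [0.5883, 0.0125, 0.1501]
tool_rot: [1.0, -0.002, -0.001, 0.002]
contact_force: [-0.0, -0.5, 3.5]
opening: 0.009
```

>>> jog_arm(
  plan=[
    {"translation": [0,0,-0.05],"turn": [0,0,0]},
    {"translation": [0,0,-0.12],"turn": [0,0,0]},
    {"translation": [0,0,-0.25],"turn": [0,0,0]},
    {"translation": [0,0,-0.4],"turn": [0,0,0]},
    {"translation": [0,0,-0.55],"turn": [0,0,0]},
    {"translation": [0,0,-0.7],"turn": [0,0,0]},
    {"translation": [0,0,-0.7],"turn": [0,0,0]},
    {"translation": [0,0,-0.7],"turn": [0,0,0]},
  ],
)

```text
clock: 41.35
tool_pos: [0.5883, 0.0128, 0.2204]
tool_rot: [1.0, -0.002, -0.001, 0.002]
contact_force: [-1.5, -0.7, -3.9]
opening: 0.0087
```

```bash
cat > tray.py <<'E'
from h import *
import sys
def outline(f,box):
    m=cv2.inRange(cv2.cvtColor(f,cv2.COLOR_RGB2HSV),np.array([105,110,40]),np.array([130,255,255])); n=np.zeros_like(m); x0,y0,x1,y1=box; n[y0:y1,x0:x1]=m[y0:y1,x0:x1]
    return max(cv2.findContours(n,0,2)[0],key=cv2.contourArea)
def pts(c,yaw,yw):
    # convex hull of outline vs silhouette of the 86x186x50 box: extents across several image directions
    return c
def center(n,i,box,yaw):
    f,K,V=load(n,i); c=outline(f,box)[:,0].astype(float); 
    # silhouette extents in image directions; box prediction is linear in (x,y): solve least squares
    p=np.array([.498,-.302,0.]); 
    for _ in range(4):
        rows=[];res=[]
        C=np.array([[a*.043,b*.093,z] for a in(-1,1) for b in(-1,1) for z in(0,.05)])
        pr=lambda q:np.array([proj(K,V,np.array([q[0],q[1],0])+R.from_euler('z',q[2]).apply(x)) for x in C])
        q=np.array([p[0],p[1],yaw])
        ang=np.arange(0,2*np.pi,np.pi/18)
        f0=[]
        def ext(q): P=pr(q); return np.array([(P@[np.cos(a),np.sin(a)]).max() for a in ang])
        meas=np.array([(c@[np.cos(a),np.sin(a)]).max()+.4 for a in ang])
        J=np.stack([(ext(q+np.eye(3)[k]*1e-3)-ext(q))/1e-3 for k in range(3)],1)
        d=np.linalg.lstsq(J,meas-ext(q),rcond=None)[0]; p=p+[d[0],d[1],0]; yaw+=d[2]
    return p[:2],yaw,np.abs(meas-ext([p[0],p[1],yaw])).max()
i=int(sys.argv[1])
for n,b in(('top',(300,180,400,255)),('scene',(190,165,262,230))): print(n,[np.round(x,4) for x in center(n,i,b,-.468)])
E
python3 tray.py 0; python3 tray.py 6; python3 -c "
from h import *
go([.53,-.22,.22],-.46)"
```

```text
top [array([ 0.5017, -0.3038]), np.float64(-0.4698), np.float64(0.996)]
scene [array([ 0.5018, -0.3034]), np.float64(-0.4699), np.float64(1.69)]
top [array([ 0.5017, -0.3038]), np.float64(-0.4698), np.float64(0.996)]
scene [array([ 0.5018, -0.3034]), np.float64(-0.4699), np.float64(1.69)]
at [0.5883 0.0128 0.2204] q [-0.14  0.4   0.09  1.76 -0.04  0.99 -1.61] F [-1.5 -0.7 -3.9] open 0.0087 t 41.4
shift [-0.573  2.331  0.014] turn [0.0007 0.0002 0.0725]
```

Tray from both views: centre (0.5017, -0.3036), yaw -0.47. The two views agree to 0.5 mm, and the tray has not moved. Bay -60 is at (0.4745, -0.3571) and bay +60 at (0.5289, -0.2501).

>>> jog_arm(
  plan=[
    {"translation": [-0.04,0.12,-0.1],"turn": [0,0,0]},
    {"translation": [-0.09,0.28,-0.2],"turn": [0,0,0]},
    {"translation": [-0.14,0.45,-0.2],"turn": [0,0,0]},
    {"translation": [-0.19,0.62,-0.2],"turn": [0,0,0]},
    {"translation": [-0.24,0.78,-0.2],"turn": [0,0,0]},
    {"translation": [-0.28,0.92,-0.2],"turn": [0,0,0]},
    {"translation": [-0.28,0.92,-0.2],"turn": [0,0,0]},
    {"translation": [-0.28,0.92,-0.2],"turn": [0,0,0]},
  ],
)

```text
clock: 42.15
tool_pos: [0.5597, -0.0795, 0.2404]
tool_rot: [1.0, -0.003, -0.002, 0.002]
contact_force: [-0.7, 0.6, -3.6]
opening: 0.0084
```

>>> jog_arm(
  plan=[
    {"translation": [-0.04,0.12,0],"turn": [0,0,0]},
    {"translation": [-0.09,0.28,0],"turn": [0,0,0]},
    {"translation": [-0.14,0.45,0],"turn": [0,0,0]},
    {"translation": [-0.19,0.62,0],"turn": [0,0,0]},
    {"translation": [-0.24,0.78,0],"turn": [0,0,0]},
    {"translation": [-0.28,0.92,0],"turn": [0,0,0]},
    {"translation": [-0.28,0.92,0],"turn": [0,0,0]},
    {"translation": [-0.28,0.92,0],"turn": [0,0,0]},
  ],
)

```text
clock: 42.95
tool_pos: [0.5315, -0.1706, 0.2406]
tool_rot: [1.0, -0.002, -0.002, 0.002]
contact_force: [1.5, 0.7, -3.8]
opening: 0.0087
```

>>> jog_arm(
  plan=[
    {"translation": [-0.04,0.12,0],"turn": [0,0,0]},
    {"translation": [-0.09,0.28,0],"turn": [0,0,0]},
    {"translation": [-0.14,0.45,0],"turn": [0,0,0]},
    {"translation": [-0.19,0.62,0],"turn": [0,0,0]},
    {"translation": [-0.24,0.78,0],"turn": [0,0,0]},
    {"translation": [-0.28,0.92,0],"turn": [0,0,0]},
    {"translation": [-0.28,0.92,0],"turn": [0,0,0]},
    {"translation": [-0.28,0.92,0],"turn": [0,0,0]},
  ],
)

```text
clock: 43.75
tool_pos: [0.5031, -0.2624, 0.241]
tool_rot: [1.0, -0.002, -0.002, 0.002]
contact_force: [0.2, 0.4, -4.3]
opening: 0.0087
```

>>> jog_arm(
  plan=[
    {"translation": [-0.04,0.12,0],"turn": [0,0,0]},
    {"translation": [-0.09,0.28,0],"turn": [0,0,0.015]},
    {"translation": [-0.14,0.45,0],"turn": [0,0,0.03]},
    {"translation": [-0.19,0.62,0],"turn": [0,0,0.045]},
    {"translation": [-0.24,0.78,0],"turn": [0,0,0.06]},
    {"translation": [-0.28,0.92,0],"turn": [0,0,0.075]},
    {"translation": [-0.28,0.92,0],"turn": [0,0,0.075]},
    {"translation": [-0.28,0.92,0],"turn": [0,0,0.075]},
  ],
)

```text
clock: 44.55
tool_pos: [0.4748, -0.3541, 0.2413]
tool_rot: [0.972, -0.234, -0.001, 0.002]
contact_force: [0.6, 1.3, -3.8]
opening: 0.0087
```

```bash
python3 -c "
from h import *
go([.473,-.3564,.141],-.47)
snap('top',7);f,K,V=snap('scene',7);cv2.imwrite('pics/c8.png',cv2.resize(f[140:230,190:280],(600,600),interpolation=cv2.INTER_CUBIC)[:,:,::-1])"; python3 tray.py 7
```

```text
at [ 0.4748 -0.3541  0.2413] q [ 0.33  0.39  0.34  1.74 -0.14  1.04 -1.33] F [ 0.6  1.3 -3.8] open 0.0087 t 44.5
shift [-0.003  0.024  1.004] turn [ 0.0007  0.0003 -0.0004]
top [array([ 0.513 , -0.2808]), np.float64(-0.4829), np.float64(8.5744)]
scene [array([ 0.501 , -0.3038]), np.float64(-0.4731), np.float64(1.1851)]
```

View pics/c8.png

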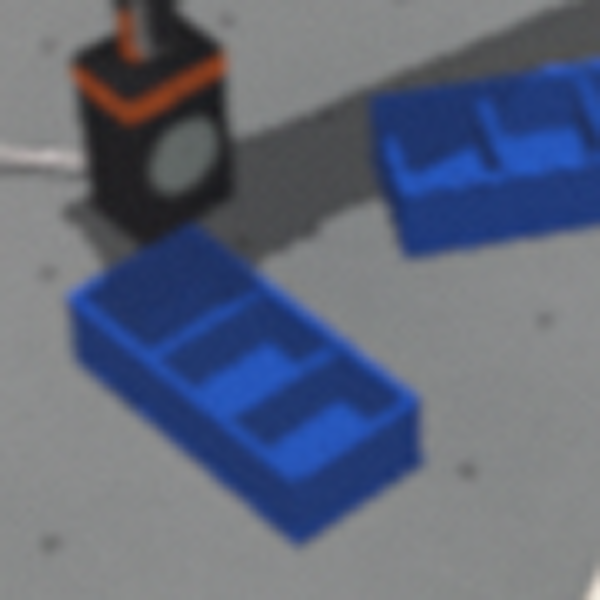

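The tray is unmoved. The top fit is off only because the arm hides part of it. The cassette hangs aligned above the far bay at (160,240), so I'll lower it.

>>> jog_arm(
  plan=[
    {"translation": [0,0.025,0.05],"turn": [0,0,0]},
    {"translation": [0,0.025,0.15],"turn": [0,0,0]},
    {"translation": [0,0.025,0.3],"turn": [0,0,0]},
    {"translation": [0,0.025,0.45],"turn": [0,0,0]},
    {"translation": [0,0.025,0.6],"turn": [0,0,0]},
    {"translation": [0,0.025,0.75],"turn": [0,0,0]},
    {"translation": [0,0.025,0.85],"turn": [0,0,0]},
    {"translation": [0,0.025,0.85],"turn": [0,0,0]},
  ],
)

```text
clock: 45.45
tool_pos: [0.4719, -0.3564, 0.1543]
tool_rot: [0.972, -0.236, -0.003, 0.002]
contact_force: [-0.4, 0.1, -3.6]
opening: 0.0081
```

>>> jog_arm(
  plan=[
    {"translation": [0,0,0.05],"turn": [0,0,0]},
    {"translation": [0,0,0.09],"turn": [0,0,0]},
    {"translation": [0,0,0.12],"turn": [0,0,0]},
    {"translation": [0,0,0.15],"turn": [0,0,0]},
    {"translation": [0,0,0.17],"turn": [0,0,0]},
    {"translation": [0,0,0.18],"turn": [0,0,0]},
    {"translation": [0,0,0.18],"turn": [0,0,0]},
    {"translation": [0,0,0.18],"turn": [0,0,0]},
  ],
)

```text
clock: 46.25
tool_pos: [0.4731, -0.3573, 0.1387]
tool_rot: [0.972, -0.236, -0.001, 0.002]
contact_force: [-0.3, -0.8, -3.5]
opening: 0.0086
```

Free fall-in, with no side contact. A bit lower, then release and rise.

>>> jog_arm(
  plan=[
    {"translation": [0,0,0.01],"turn": [0,0,0]},
    {"translation": [0,0,0.02],"turn": [0,0,0]},
    {"translation": [0,0,0.025],"turn": [0,0,0]},
    {"translation": [0,0,0.025],"turn": [0,0,0]},
    {"translation": [0,0,0.025],"turn": [0,0,0]},
    {"translation": [0,0,0.025],"turn": [0,0,0]},
    {"translation": [0,0,0.025],"turn": [0,0,0]},
    {"translation": [0,0,0.025],"turn": [0,0,0]},
  ],
)

```text
clock: 47.05
tool_pos: [0.4731, -0.3574, 0.1362]
tool_rot: [0.972, -0.236, -0.001, 0.002]
contact_force: [-0.2, 0.6, -0.8]
opening: 0.0084
```

>>> jog_arm(
  plan=[
    {"translation": [0,0,0],"turn": [0,0,0]},
    {"translation": [0,0,0],"turn": [0,0,0]},
    {"translation": [0,0,0],"turn": [0,0,0]},
    {"translation": [0,0,0],"turn": [0,0,0]},
    {"translation": [0,0,0],"turn": [0,0,0]},
    {"translation": [0,0,-0.1],"turn": [0,0,0]},
    {"translation": [0,0,-0.35],"turn": [0,0,0]},
    {"translation": [0,0,-0.7],"turn": [0,0,0]},
  ],
  hand=0.35,
)

```text
clock: 47.85
tool_pos: [0.4722, -0.3562, 0.2057]
tool_rot: [0.972, -0.236, -0.003, 0.002]
contact_force: [-0.6, -1.2, 0.1]
opening: 0.0298
```

>>> jog_arm(
  plan=[
    {"translation": [0,-0.15,0],"turn": [0,0,-0.01]},
    {"translation": [0,-0.3,0],"turn": [0,0,-0.02]},
    {"translation": [0,-0.45,0],"turn": [0,0,-0.03]},
    {"translation": [0,-0.6,0],"turn": [0,0,-0.04]},
    {"translation": [0,-0.75,0],"turn": [0,0,-0.05]},
    {"translation": [0,-0.95,0],"turn": [0,0,-0.06]},
    {"translation": [0,-0.95,0],"turn": [0,0,-0.075]},
    {"translation": [0,-0.95,0],"turn": [0,0,-0.075]},
  ],
)

```text
clock: 48.65
tool_pos: [0.5176, -0.2707, 0.2052]
tool_rot: [1.0, 0.0, -0.002, 0.002]
contact_force: [0.6, -0.6, -0.6]
opening: 0.0298
```

```bash
python3 -c "
from h import *
go([.588,.075,.2],0)"
```

```text
at [ 0.5176 -0.2707  0.2052] q [ 0.27  0.41  0.2   1.79 -0.09  0.96 -1.06] F [ 0.6 -0.6 -0.6] open 0.0298 t 48.6
shift [ 0.708 -3.457  0.038] turn [0.0005 0.0006 0.0001]
```

>>> jog_arm(
  plan=[
    {"translation": [0.03,-0.15,0],"turn": [0,0,0]},
    {"translation": [0.06,-0.3,0],"turn": [0,0,0]},
    {"translation": [0.09,-0.45,0],"turn": [0,0,0]},
    {"translation": [0.12,-0.6,0],"turn": [0,0,0]},
    {"translation": [0.15,-0.75,0],"turn": [0,0,0]},
    {"translation": [0.18,-0.87,0],"turn": [0,0,0]},
    {"translation": [0.18,-0.87,0],"turn": [0,0,0]},
    {"translation": [0.18,-0.87,0],"turn": [0,0,0]},
  ],
)

```text
clock: 49.45
tool_pos: [0.5352, -0.1856, 0.2052]
tool_rot: [1.0, -0.002, -0.002, 0.002]
contact_force: [-0.3, -0.3, 0.5]
opening: 0.0302
```

>>> jog_arm(
  plan=[
    {"translation": [0.03,-0.15,0],"turn": [0,0,0]},
    {"translation": [0.06,-0.3,0],"turn": [0,0,0]},
    {"translation": [0.09,-0.45,0],"turn": [0,0,0]},
    {"translation": [0.12,-0.6,0],"turn": [0,0,0]},
    {"translation": [0.15,-0.75,0],"turn": [0,0,0]},
    {"translation": [0.18,-0.87,0],"turn": [0,0,0]},
    {"translation": [0.18,-0.87,0],"turn": [0,0,0]},
    {"translation": [0.18,-0.87,0],"turn": [0,0,0]},
  ],
)

```text
clock: 50.25
tool_pos: [0.5536, -0.0987, 0.2047]
tool_rot: [1.0, -0.002, -0.002, 0.002]
contact_force: [-0.3, -0.3, -0.2]
opening: 0.0299
```

>>> jog_arm(
  plan=[
    {"translation": [0.03,-0.15,0],"turn": [0,0,0]},
    {"translation": [0.06,-0.3,0],"turn": [0,0,0]},
    {"translation": [0.09,-0.45,0],"turn": [0,0,0]},
    {"translation": [0.12,-0.6,0],"turn": [0,0,0]},
    {"translation": [0.15,-0.75,0],"turn": [0,0,0]},
    {"translation": [0.18,-0.87,0],"turn": [0,0,0]},
    {"translation": [0.18,-0.87,0],"turn": [0,0,0]},
    {"translation": [0.18,-0.87,0],"turn": [0,0,0]},
  ],
)

```text
clock: 51.05
tool_pos: [0.5719, -0.0118, 0.2043]
tool_rot: [1.0, -0.002, -0.002, 0.002]
contact_force: [-0.4, -0.3, 0.1]
opening: 0.0299
```

>>> jog_arm(
  plan=[
    {"translation": [0.03,-0.15,0],"turn": [0,0,0]},
    {"translation": [0.06,-0.3,0],"turn": [0,0,0]},
    {"translation": [0.09,-0.45,0],"turn": [0,0,0]},
    {"translation": [0.12,-0.6,0],"turn": [0,0,0]},
    {"translation": [0.15,-0.75,0],"turn": [0,0,0]},
    {"translation": [0.18,-0.86,0],"turn": [0,0,0]},
    {"translation": [0.18,-0.86,0],"turn": [0,0,0]},
    {"translation": [0.18,-0.86,0],"turn": [0,0,0]},
  ],
)

```text
clock: 51.85
tool_pos: [0.5902, 0.074, 0.2038]
tool_rot: [1.0, -0.002, -0.002, 0.002]
contact_force: [1.5, -1.3, -0.9]
opening: 0.0299
```

```bash
python3 -c "
from h import *
go([.589,.075,.1495],0)"
```

```text
at [0.5902 0.074  0.2038] q [-0.24  0.43  0.09  1.75 -0.04  0.97 -1.71] F [ 1.5 -1.3 -0.9] open 0.0299 t 51.9
shift [-0.01  -0.012  0.543] turn [ 0.0007  0.0006 -0.0006]
```

>>> jog_arm(
  plan=[
    {"translation": [-0.01,-0.01,0.05],"turn": [0,0,0]},
    {"translation": [-0.01,-0.01,0.15],"turn": [0,0,0]},
    {"translation": [-0.01,-0.01,0.25],"turn": [0,0,0]},
    {"translation": [-0.01,-0.01,0.35],"turn": [0,0,0]},
    {"translation": [-0.01,-0.01,0.45],"turn": [0,0,0]},
    {"translation": [-0.01,-0.01,0.54],"turn": [0,0,0]},
    {"translation": [-0.01,-0.01,0.54],"turn": [0,0,0]},
    {"translation": [-0.01,-0.01,0.54],"turn": [0,0,0]},
  ],
)

```text
clock: 52.65
tool_pos: [0.589, 0.0749, 0.1496]
tool_rot: [1.0, -0.002, -0.002, 0.002]
contact_force: [-0.2, 0.1, 0.0]
opening: 0.03
```

>>> jog_arm(
  plan=[
    {"translation": [0,0,0],"turn": [0,0,0]},
    {"translation": [0,0,0],"turn": [0,0,0]},
    {"translation": [0,0,0],"turn": [0,0,0]},
    {"translation": [0,0,0],"turn": [0,0,0]},
    {"translation": [0,0,0],"turn": [0,0,0]},
    {"translation": [0,0,0],"turn": [0,0,0]},
    {"translation": [0,0,0],"turn": [0,0,0]},
    {"translation": [0,0,0],"turn": [0,0,0]},
  ],
  hand=0,
)

```text
clock: 53.45
tool_pos: [0.5897, 0.0749, 0.1507]
tool_rot: [1.0, -0.002, -0.001, 0.002]
contact_force: [-0.5, -0.7, 5.8]
opening: 0.0085
```

>>> jog_arm(
  plan=[
    {"translation": [0,0,-0.05],"turn": [0,0,0]},
    {"translation": [0,0,-0.12],"turn": [0,0,0]},
    {"translation": [0,0,-0.25],"turn": [0,0,0]},
    {"translation": [0,0,-0.4],"turn": [0,0,0]},
    {"translation": [0,0,-0.6],"turn": [0,0,0]},
    {"translation": [0,0,-0.8],"turn": [0,0,0]},
    {"translation": [0,0,-0.95],"turn": [0,0,0]},
    {"translation": [0,0,-0.95],"turn": [0,0,0]},
  ],
)

```text
clock: 54.25
tool_pos: [0.5912, 0.0756, 0.2484]
tool_rot: [1.0, -0.002, 0.001, 0.001]
contact_force: [0.8, 0.3, -2.3]
opening: 0.0083
```

```bash
python3 -c "
from h import *
go([.527,-.2494,.245],0)
snap('top',8);snap('scene',8)"; python3 tray.py 8
```

```text
at [0.5912 0.0756 0.2484] q [-0.25  0.38  0.09  1.72 -0.04  1.05 -1.72] F [ 0.8  0.3 -2.3] open 0.0083 t 54.2
shift [-0.628  3.252  0.041] turn [ 0.0004 -0.0003 -0.0007]
top [array([ 0.5124, -0.303 ]), np.float64(-0.4643), np.float64(0.835)]
scene [array([ 0.5189, -0.3005]), np.float64(-0.4575), np.float64(5.709)]
```

The tray outline has changed, either because it was knocked or because the cassette now standing in it hides part of it. Looking.

```bash
python3 -c "
from h import *
import itertools
o=[]
for n,b,yaw,p in(('top',(300,180,400,255),-.4643,(.5124,-.303)),('scene',(180,130,280,230),-.4643,(.5124,-.303))):
  f,K,V=load(n,8); x0,y0,x1,y1=b; a=cv2.resize(f[y0:y1,x0:x1],(400,400 if n=='scene' else 300),interpolation=cv2.INTER_CUBIC)
  for sx,sy in itertools.product((-1,1),repeat=2):
    u=proj(K,V,np.array([*p,.05])+R.from_euler('z',yaw).apply([sx*.043,sy*.093,0])); cv2.circle(a,(int((u[0]-x0+.5)*4),int((u[1]-y0+.5)*4)),4,(0,255,0),1)
  if n=='top': a=np.vstack([a,np.zeros((100,400,3),np.uint8)])
  o.append(a)
cv2.imwrite('pics/c9.png',np.hstack(o)[:,:,::-1])"
```

```text
(no output)
```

View pics/c9.png

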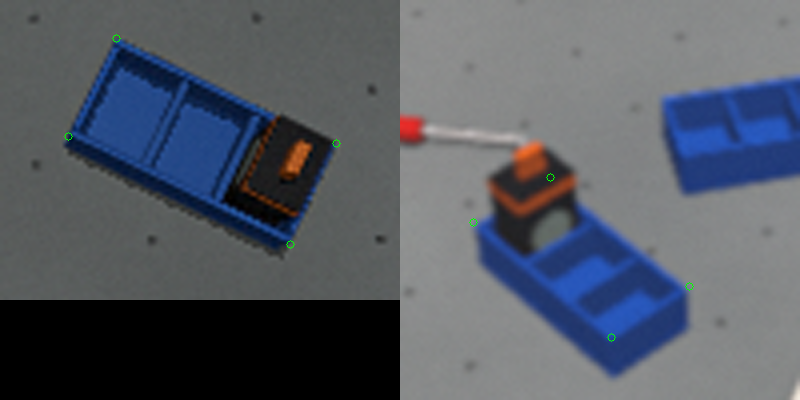

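The tray has indeed moved by about 1 cm, and the cassette in it stands upright at (530,190) in the scene half. I'll refit using only the unobstructed directions of the outline.

```bash
sed -e "s/ang=np.arange(0,2\*np.pi,np.pi\/18)/ang=np.deg2rad(A[n])/" -e "s/^i=int/A=dict(top=np.arange(45,260,5),scene=np.arange(-20,165,5))\ni=int/" tray.py > tray2.py; python3 tray2.py 7; python3 tray2.py 8
```

```text
top [array([ 0.5175, -0.3041]), np.float64(-0.2701), np.float64(11.8368)]
scene [array([ 0.4987, -0.3059]), np.float64(-0.4768), np.float64(0.7359)]
top [array([ 0.5131, -0.304 ]), np.float64(-0.457), np.float64(0.6238)]
scene [array([ 0.5109, -0.3051]), np.float64(-0.4899), np.float64(0.782)]
```

>>> jog_arm(
  plan=[
    {"translation": [-0.02,0.1,0],"turn": [0,0,0]},
    {"translation": [-0.04,0.25,0],"turn": [0,0,0]},
    {"translation": [-0.06,0.4,0],"turn": [0,0,0]},
    {"translation": [-0.09,0.55,0],"turn": [0,0,0]},
    {"translation": [-0.11,0.7,0],"turn": [0,0,0]},
    {"translation": [-0.13,0.81,0],"turn": [0,0,0]},
    {"translation": [-0.13,0.81,0],"turn": [0,0,0]},
    {"translation": [-0.13,0.81,0],"turn": [0,0,0]},
  ],
)

```text
clock: 55.15
tool_pos: [0.5761, -0.0056, 0.2454]
tool_rot: [1.0, -0.002, -0.002, 0.002]
contact_force: [0.2, 0.6, -3.1]
opening: 0.0087
```

>>> jog_arm(
  plan=[
    {"translation": [-0.02,0.1,0],"turn": [0,0,0]},
    {"translation": [-0.04,0.25,0],"turn": [0,0,0]},
    {"translation": [-0.06,0.4,0],"turn": [0,0,0]},
    {"translation": [-0.09,0.55,0],"turn": [0,0,0]},
    {"translation": [-0.11,0.7,0],"turn": [0,0,0]},
    {"translation": [-0.13,0.81,0],"turn": [0,0,0]},
    {"translation": [-0.13,0.81,0],"turn": [0,0,0]},
    {"translation": [-0.13,0.81,0],"turn": [0,0,0]},
  ],
)

```text
clock: 55.95
tool_pos: [0.5627, -0.0865, 0.2457]
tool_rot: [1.0, -0.002, -0.002, 0.002]
contact_force: [0.6, 0.3, -2.8]
opening: 0.0088
```

>>> jog_arm(
  plan=[
    {"translation": [-0.02,0.1,0],"turn": [0,0,0]},
    {"translation": [-0.04,0.25,0],"turn": [0,0,0]},
    {"translation": [-0.06,0.4,0],"turn": [0,0,0]},
    {"translation": [-0.09,0.55,0],"turn": [0,0,0]},
    {"translation": [-0.11,0.7,0],"turn": [0,0,0]},
    {"translation": [-0.13,0.81,0],"turn": [0,0,0]},
    {"translation": [-0.13,0.81,0],"turn": [0,0,0]},
    {"translation": [-0.13,0.81,0],"turn": [0,0,0]},
  ],
)

```text
clock: 56.75
tool_pos: [0.5494, -0.1675, 0.246]
tool_rot: [1.0, -0.002, -0.002, 0.002]
contact_force: [-0.1, 0.5, -3.1]
opening: 0.0086
```

>>> jog_arm(
  plan=[
    {"translation": [-0.02,0.1,0],"turn": [0,0,0]},
    {"translation": [-0.04,0.25,0],"turn": [0,0,0.015]},
    {"translation": [-0.06,0.4,0],"turn": [0,0,0.03]},
    {"translation": [-0.09,0.55,0],"turn": [0,0,0.045]},
    {"translation": [-0.11,0.7,0],"turn": [0,0,0.06]},
    {"translation": [-0.13,0.81,0],"turn": [0,0,0.074]},
    {"translation": [-0.13,0.81,0],"turn": [0,0,0.074]},
    {"translation": [-0.13,0.81,0],"turn": [0,0,0.074]},
  ],
)

```text
clock: 57.55
tool_pos: [0.5362, -0.2479, 0.2463]
tool_rot: [0.973, -0.231, -0.001, 0.002]
contact_force: [0.3, 0.8, -2.8]
opening: 0.0087
```

```bash
python3 -c "
from h import *
go([.539,-.2495,.16],-.467)
f,K,V=snap('scene',9);cv2.imwrite('pics/c10.png',cv2.resize(f[130:230,180:280],(600,600),interpolation=cv2.INTER_CUBIC)[:,:,::-1])
f0,_,_=load('scene',8); print('lower tray diff',cv2.absdiff(f,f0)[205:225,200:245].mean())"
```

```text
at [ 0.5362 -0.2479  0.2463] q [ 0.14  0.38  0.31  1.73 -0.13  1.05 -1.54] F [ 0.3  0.8 -2.8] open 0.0087 t 57.5
shift [ 0.034 -0.002  0.862] turn [0.0008 0.0003 0.0001]
lower tray diff 3.6174074074074074
```

View pics/c10.png

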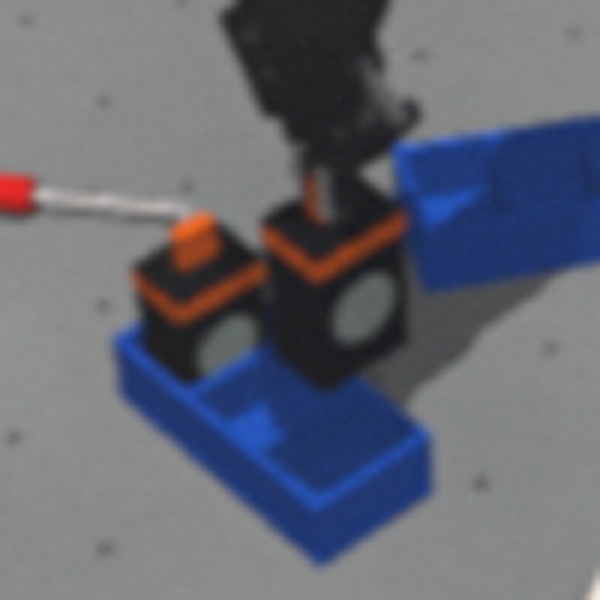

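The second cassette hangs at (330,300) above the near bay. The tray has not moved since the last fit: its lower corner is at (320,560), as before. Lowering.

>>> jog_arm(
  plan=[
    {"translation": [0.03,0,0.05],"turn": [0,0,0]},
    {"translation": [0.03,0,0.15],"turn": [0,0,0]},
    {"translation": [0.03,0,0.3],"turn": [0,0,0]},
    {"translation": [0.03,0,0.45],"turn": [0,0,0]},
    {"translation": [0.03,0,0.6],"turn": [0,0,0]},
    {"translation": [0.03,0,0.75],"turn": [0,0,0]},
    {"translation": [0.03,0,0.86],"turn": [0,0,0]},
    {"translation": [0.03,0,0.86],"turn": [0,0,0]},
  ],
)

```text
clock: 58.4
tool_pos: [0.537, -0.2496, 0.158]
tool_rot: [0.973, -0.232, -0.003, 0.002]
contact_force: [-0.3, -0.1, -3.3]
opening: 0.0084
```

>>> jog_arm(
  plan=[
    {"translation": [0,0,0.05],"turn": [0,0,0]},
    {"translation": [0,0,0.1],"turn": [0,0,0]},
    {"translation": [0,0,0.14],"turn": [0,0,0]},
    {"translation": [0,0,0.17],"turn": [0,0,0]},
    {"translation": [0,0,0.2],"turn": [0,0,0]},
    {"translation": [0,0,0.22],"turn": [0,0,0]},
    {"translation": [0,0,0.22],"turn": [0,0,0]},
    {"translation": [0,0,0.22],"turn": [0,0,0]},
  ],
)

```text
clock: 59.2
tool_pos: [0.5384, -0.2503, 0.1385]
tool_rot: [0.973, -0.232, -0.001, 0.002]
contact_force: [-0.1, 0.1, -2.8]
opening: 0.0085
```

>>> jog_arm(
  plan=[
    {"translation": [0,0,0.01],"turn": [0,0,0]},
    {"translation": [0,0,0.02],"turn": [0,0,0]},
    {"translation": [0,0,0.025],"turn": [0,0,0]},
    {"translation": [0,0,0.025],"turn": [0,0,0]},
    {"translation": [0,0,0.025],"turn": [0,0,0]},
    {"translation": [0,0,0.025],"turn": [0,0,0]},
    {"translation": [0,0,0.025],"turn": [0,0,0]},
    {"translation": [0,0,0.025],"turn": [0,0,0]},
  ],
)

```text
clock: 60.0
tool_pos: [0.5386, -0.2506, 0.1367]
tool_rot: [0.973, -0.233, -0.001, 0.002]
contact_force: [-1.9, 0.3, 5.7]
opening: 0.0089
```

>>> jog_arm(
  plan=[
    {"translation": [0,0,0],"turn": [0,0,0]},
    {"translation": [0,0,0],"turn": [0,0,0]},
    {"translation": [0,0,0],"turn": [0,0,0]},
    {"translation": [0,0,0],"turn": [0,0,0]},
    {"translation": [0,0,0],"turn": [0,0,0]},
    {"translation": [0,0,-0.1],"turn": [0,0,0]},
    {"translation": [0,0,-0.35],"turn": [0,0,0]},
    {"translation": [0,0,-0.7],"turn": [0,0,0]},
  ],
  hand=0.35,
)

```text
clock: 60.8
tool_pos: [0.5373, -0.2495, 0.2055]
tool_rot: [0.973, -0.232, -0.003, 0.002]
contact_force: [0.4, -0.4, 0.2]
opening: 0.0301
```

>>> jog_arm(
  plan=[
    {"translation": [0,-0.15,-0.2],"turn": [0,0,0]},
    {"translation": [0,-0.3,-0.4],"turn": [0,0,0]},
    {"translation": [0,-0.45,-0.6],"turn": [0,0,0]},
    {"translation": [0,-0.6,-0.6],"turn": [0,0,0]},
    {"translation": [0,-0.75,-0.6],"turn": [0,0,0]},
    {"translation": [0,-0.95,-0.6],"turn": [0,0,0]},
    {"translation": [0,-0.95,-0.6],"turn": [0,0,0]},
    {"translation": [0,-0.95,-0.6],"turn": [0,0,0]},
  ],
)

```text
clock: 61.6
tool_pos: [0.5812, -0.1647, 0.2642]
tool_rot: [0.973, -0.232, -0.002, 0.003]
contact_force: [-0.6, 0.7, -0.1]
opening: 0.0297
```

>>> jog_arm(
  plan=[
    {"translation": [0,-0.15,0],"turn": [0,0,0]},
    {"translation": [0,-0.3,0],"turn": [0,0,0]},
    {"translation": [0,-0.45,0],"turn": [0,0,0]},
    {"translation": [0,-0.6,0],"turn": [0,0,0]},
    {"translation": [0,-0.75,0],"turn": [0,0,0]},
    {"translation": [0,-0.95,0],"turn": [0,0,0]},
    {"translation": [0,-0.95,0],"turn": [0,0,0]},
    {"translation": [0,-0.95,0],"turn": [0,0,0]},
  ],
)

```text
clock: 62.4
tool_pos: [0.6247, -0.0798, 0.2647]
tool_rot: [0.973, -0.232, -0.002, 0.003]
contact_force: [0.2, -0.4, -0.7]
opening: 0.0298
```

```bash
python3 -c "
from h import *
s=sense();print(s['tool_pos'],s['contact_force'],s['clock'])
f,K,V=snap('scene',10);g,_,_=snap('top',10)
o=np.zeros((600,800,3),np.uint8);o[:300,:400]=cv2.resize(f[130:230,180:280],(400,300),interpolation=cv2.INTER_CUBIC);o[:300,400:]=cv2.resize(f[190:280,340:460],(400,300),interpolation=cv2.INTER_CUBIC);o[300:,:400]=cv2.resize(g[180:255,300:400],(400,300),interpolation=cv2.INTER_CUBIC);o[300:,400:]=cv2.resize(f[190:280,250:370],(400,300),interpolation=cv2.INTER_CUBIC)
cv2.imwrite('pics/c11.png',o[:,:,::-1])"
```

```text
[ 0.6246907  -0.07982753  0.26466695] [ 0.17587331 -0.36317647 -0.69376822] 62.4
```

View pics/c11.png

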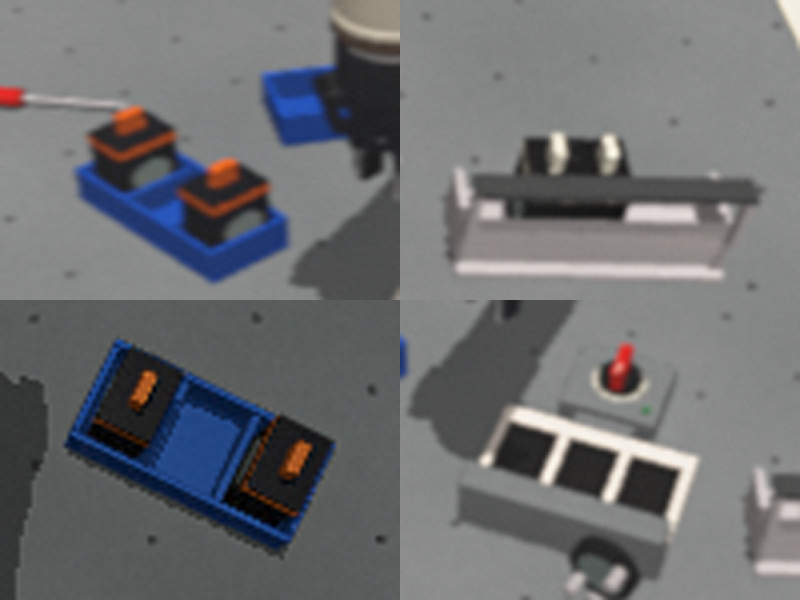

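The two orange cassettes are upright in the tray's end bays, at (130,150) and (225,205). Both white ones are upright in the rack at (560,150) and (610,150), the knob is back at rest at (622,370), and the mount is undisturbed. Handing in.

```bash
python3 -c "
from bench import ticket
print(ticket.hand_in())"
```

```text
the job is handed in; nothing more can be done
None
```

The job is done and handed in at about 62 s on the robot's clock; the hand-in gave no verdict. Only two orange cassettes were present. I tipped each about 0.35 rad in the rack, lifted it clear and stood it on the dock. I then turned the knob 1.19 rad clockwise and brought it back to rest with the fingers still holding it, letting go only there. Both cassettes then went into the end bays of the right-hand tray.

**Last checks:** the final pictures show both orange cassettes upright in the bays, both white ones upright in the rack, the knob at rest, the mount and screwdriver in place and the gripper clear. I did not look at the bottle again at the end.

**What disagreed:**
- **Left tab:** my first position was about 2 mm off and the gripper stood about 4 mm off it. I corrected this before gripping.
- **Tray:** it had shifted about 1 cm by the time I fetched the second cassette. I measured it again before placing. The two cameras then agreed to about 2 mm and 0.03 rad.
- **Wrist:** the last joint read -2.57 at the knob's stop, right at its limit of 2.57, but reported no fault.

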